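# Load the chocolate melter

### The job

Load the chocolate melter: lift the lid off its tank and lay it flat on the black baking tray, then use the scoop to move every piece of chocolate from the white tub into the tank; keep your fingers off the chocolate in the tub, though a piece that falls outside it may be picked up by hand. Once all of it is in, put the lid back squarely on the tank, lay the scoop flat in its steel tray again and roll the thermostat's thumbwheel until its red rib stands at the green mark. Do not shift the other utensils.

Things in the scene. Friction and masses are not known exactly. Their poses are not given: they have to be found in the camera images.
- tank (a point): Centre of the inner floor of the fixed chocolate melter's steel tank, 30 mm above the counter. x runs from the controls (near the robot) to the tank, z up. Tank inside 164 (x) x 150 (y) mm; mouth 78 mm above this point, level with the flat deck of the white housing (x -190 to 102, y -97 to 97 mm from here). The melter stands left or right of the tub.
- lid_bar (a point): Centre of the black bar handle of the loose steel lid (0.28 to 0.44 kg). Bar 90 (y) x 14 (x) x 18 mm; plate 190 (x) x 176 (y) x 5 mm, underside 31 mm below this point; under it a locating step 154 x 140 x 6 mm with 5 mm play all round in the tank's mouth. Closed: 109 mm straight above tank, axes as the melter's or half a turn round.
- tray_in (a point): Centre of the floor of the fixed black baking tray, 4 mm above the counter; 290 (x) x 250 (y) mm outside, rim 14 mm high, 4 mm thick. Stands on the side where the melter is not.
- rest_in (a point): Centre of the floor of the scoop's fixed steel tray, 4 mm above the counter, beyond the tub; 280 (x) x 130 (y) mm outside, rim 12 mm high, 4 mm thick.
- scoop_grip (a point): Loose steel scoop, 0.15 to 0.22 kg. This point: the grip of its black handle, a straight bar along x from 67 mm behind to 33 mm before this point, 16 (y) x 24 (z) mm. x points to the lip, z up. It starts flat on its bowl, balanced, this point 80 mm above the bowl's underside. A stem 21 to 52 mm before this point joins handle and bowl.
- scoop_lip (a point): Middle of the lower edge of the scoop's open lip, 140 mm ahead of (x) and 80 mm below scoop_grip. The bowl reaches 90 mm back from here, is 78 (y) mm wide, of 2.5 mm sheet, 1.5 mm at the lip; its sides are 40 mm high at the closed back, sweeping down to nothing at the lip.
- tub_in (a point): Fixed white tub: a point on its inner floor, mid-width, 4 mm above the counter. x points roughly to the robot's left. Floor 88 mm wide (y), from x = -175 to 110 mm; at +x a straight inner slope rises to the rim (x = 167; outside upright at 173), other walls upright, 4 mm thick; inside 66 mm deep. Chocolate starts in one layer at the sloped end; x < -55 is free, so the scoop can enter there, lip to +x, and push along floor and up slope.
- wheel (a joint): Thermostat's knurled thumbwheel, 0 (off) to 1.2 rad, axis level along the melter's y; grows as the top edge is rolled towards the tank. Marks on the black panel at 0, 0.3, 0.6, 0.9 (broad, green) and 1.2; the red rib stands abreast of the mark of the setting. Stays where left; about 1 N at the edge turns it. Starts between 0 and 0.3.
- wheel_top (a point): Top point of the thumbwheel (fixed to the housing, does not turn), 14 mm above the deck, axes as the melter's; wheel radius 30 mm, 16 mm wide.
- choc1_mid (a point): Centre of a dark brown broken lump of chocolate, about 34 mm across and 27 mm high, 30 g; absent (None) in some runs.
- choc2_mid (a point): As choc1, lump 2.
- choc3_mid (a point): As choc1, lump 3.
- choc4_mid (a point): As choc1, lump 4.
- choc5_mid (a point): As choc1, lump 5.
- choc6_mid (a point): As choc1, lump 6.
- choc7_mid (a point): As choc1, lump 7.
- choc8_mid (a point): As choc1, lump 8.
- scraper: Loose bench scraper with red grip lying on the far side, 93 x 140 mm, bystander.
- cutter: Loose steel pastry cutter ring, 72 mm across, 45 mm high, bystander.
- jar: Loose amber spice jar, green cap, 110 mm high, bystander.
- cutter_small: Loose steel pastry cutter ring near the robot, 52 mm across, 45 mm high, bystander.
- ramekin: Loose small white ramekin, 90 mm across, 50 mm high, bystander.

How it is judged:
On the way, in this order (a step that is already met when the one before it is completed fails the run):
1. the lid lies flat on the black baking tray, let go (x of lid_bar in the frame of tray_in between -0.075 and 0.075 m and y of lid_bar in the frame of tray_in between -0.06 and 0.06 m and z of lid_bar in the frame of tray_in between 0.025 and 0.047 m and angle between lid_bar's own z axis and vertical below 0.08 rad and contact force between the fingers and lid below 0.3 N and linear speed of lid below 0.05 m/s), for 0.2 s.
2. every piece of chocolate is in the open tank (x of choc1_mid in the frame of tank between -0.083 and 0.083 m and y of choc1_mid in the frame of tank between -0.076 and 0.076 m and z of choc1_mid in the frame of tank between -0.003 and 0.076 m and x of choc2_mid in the frame of tank between -0.083 and 0.083 m and y of choc2_mid in the frame of tank between -0.076 and 0.076 m and z of choc2_mid in the frame of tank between -0.003 and 0.076 m and x of choc3_mid in the frame of tank between -0.083 and 0.083 m and y of choc3_mid in the frame of tank between -0.076 and 0.076 m and z of choc3_mid in the frame of tank between -0.003 and 0.076 m and x of choc4_mid in the frame of tank between -0.083 and 0.083 m and y of choc4_mid in the frame of tank between -0.076 and 0.076 m and z of choc4_mid in the frame of tank between -0.003 and 0.076 m and x of choc5_mid in the frame of tank between -0.083 and 0.083 m and y of choc5_mid in the frame of tank between -0.076 and 0.076 m and z of choc5_mid in the frame of tank between -0.003 and 0.076 m and x of choc6_mid in the frame of tank between -0.083 and 0.083 m and y of choc6_mid in the frame of tank between -0.076 and 0.076 m and z of choc6_mid in the frame of tank between -0.003 and 0.076 m and x of choc7_mid in the frame of tank between -0.083 and 0.083 m and y of choc7_mid in the frame of tank between -0.076 and 0.076 m and z of choc7_mid in the frame of tank between -0.003 and 0.076 m and x of choc8_mid in the frame of tank between -0.083 and 0.083 m and y of choc8_mid in the frame of tank between -0.076 and 0.076 m and z of choc8_mid in the frame of tank between -0.003 and 0.076 m), for 0.2 s.
3. the lid is back on the tank, flat and square (x of lid_bar in the frame of tank between -0.008 and 0.008 m and y of lid_bar in the frame of tank between -0.008 and 0.008 m and z of lid_bar in the frame of tank between 0.105 and 0.113 m and angle between lid_bar's own z axis and vertical below 0.04 rad and angle between the x axis of lid_bar and the x axis of tank, either way round below 0.1 rad), for 0.2 s.
At the end, for the whole second after the job is handed in: Every piece of chocolate is in the tank; the lid lies flat on it, within 8 mm of centred and 0.1 rad of square; the scoop lies flat in its steel tray, lip and grip point over it; the thumbwheel stands at 0.9 rad (green mark) within 0.12 (all of step 2 and all of step 3 and x of scoop_lip in the frame of rest_in between -0.145 and 0.145 m and y of scoop_lip in the frame of rest_in between -0.04 and 0.04 m and z of scoop_lip in the frame of rest_in between -0.003 and 0.01 m and x of scoop_grip in the frame of rest_in between -0.145 and 0.145 m and y of scoop_grip in the frame of rest_in between -0.04 and 0.04 m and z of scoop_grip in the frame of rest_in between 0.07 and 0.09 m and angle between scoop_lip's own z axis and vertical below 0.12 rad and value of joint wheel between 0.78 and 1.02 rad); the robot touches nothing.
It fails at once if the fingers handle chocolate that is in the tub ((contact force between the fingers and choc1 above 0.5 N and x of choc1_mid in the frame of tub_in between -0.175 and 0.165 m and y of choc1_mid in the frame of tub_in between -0.044 and 0.044 m and z of choc1_mid in the frame of tub_in between -0.005 and 0.066 m) or (contact force between the fingers and choc2 above 0.5 N and x of choc2_mid in the frame of tub_in between -0.175 and 0.165 m and y of choc2_mid in the frame of tub_in between -0.044 and 0.044 m and z of choc2_mid in the frame of tub_in between -0.005 and 0.066 m) or (contact force between the fingers and choc3 above 0.5 N and x of choc3_mid in the frame of tub_in between -0.175 and 0.165 m and y of choc3_mid in the frame of tub_in between -0.044 and 0.044 m and z of choc3_mid in the frame of tub_in between -0.005 and 0.066 m) or (contact force between the fingers and choc4 above 0.5 N and x of choc4_mid in the frame of tub_in between -0.175 and 0.165 m and y of choc4_mid in the frame of tub_in between -0.044 and 0.044 m and z of choc4_mid in the frame of tub_in between -0.005 and 0.066 m) or (contact force between the fingers and choc5 above 0.5 N and x of choc5_mid in the frame of tub_in between -0.175 and 0.165 m and y of choc5_mid in the frame of tub_in between -0.044 and 0.044 m and z of choc5_mid in the frame of tub_in between -0.005 and 0.066 m) or (contact force between the fingers and choc6 above 0.5 N and x of choc6_mid in the frame of tub_in between -0.175 and 0.165 m and y of choc6_mid in the frame of tub_in between -0.044 and 0.044 m and z of choc6_mid in the frame of tub_in between -0.005 and 0.066 m) or (contact force between the fingers and choc7 above 0.5 N and x of choc7_mid in the frame of tub_in between -0.175 and 0.165 m and y of choc7_mid in the frame of tub_in between -0.044 and 0.044 m and z of choc7_mid in the frame of tub_in between -0.005 and 0.066 m) or (contact force between the fingers and choc8 above 0.5 N and x of choc8_mid in the frame of tub_in between -0.175 and 0.165 m and y of choc8_mid in the frame of tub_in between -0.044 and 0.044 m and z of choc8_mid in the frame of tub_in between -0.005 and 0.066 m)).
It fails at once if another utensil is shifted by more than 3 cm (distance of any of scraper, cutter, cutter_small, jar, ramekin from where it was at the start of the episode above 0.03 m).
Of choc1, choc2, choc3, choc4, choc5, choc6, choc7, choc8 only 4 to 7 are there at a start; the rules pass over those that are not, and their reading is None.
At some moment in a run one of scoop, lid may be knocked a few centimetres aside while the robot is not near it.
It also fails if it takes over 210 s, if anything falls off the work surface, if the arm or the gripper's body presses on something with over 40 N, if the wrist force passes 120 N, or if a joint passes its speed limit or range.

### The arm

A 6-joint arm with a two-finger parallel gripper is mounted at the origin on the work surface. World frame = base frame: x ahead of the robot, y to its left, z up, the work surface at z = 0. Lengths are in m, angles in rad, forces in N, time in s.
With the tool pointing down it reaches from about 0.425 to 0.95 m from the base axis. Payload 3.5 kg.
Tool frame: the origin (TCP) lies on the centre line of the jaws, within the pads' length; the fingertips stand 14 mm ahead of it and the grasp point (between the pads) lies 5 mm behind it (ctrl.finger_overhang is the distance from the TCP to the fingertips, in m); z points along the fingers, y is the line along which they close (so a half turn about z gives the same grasp; the last joint's range is limited). The gripper opens to 85 mm and grips with 20 to 120 N. Pads are 22 mm wide; open, the fingers measure 114 mm over their backs; the gripper's body (76 mm by 85 mm) begins 54 mm behind the grasp point. The pads swing forward as they close: fully open they stand 13 mm farther back than shut.
Start: joints at [1.137, 0.286, 1.577, -0, 1.279, -0.15], TCP at [0.189, 0.648, 0.217] pointing down, gripper open.
Joint ranges: [-2.77, 2.77], [-0.9, 2.22], [0.21, 2.48], [-1.53, 4.67], [0.24, 2.81], [-2.84, 2.84]. Speed limits (rad/s): [2.79, 2.79, 3.14, 3.14, 3.14, 3.14].

### API

Orientations are given as a unit quaternion [x, y, z, w].
In Python, from plant import ctrl gives the robot as it stands.
- The arm moves only by the tool send_rows, never from a script. Its argument "moves" is text: rows parted by semicolons, each of 7 numbers parted by spaces: the turn, a rotation vector about the tool's x, y, z in units of 360 degrees (1.0 is 360 degrees), then the shift along the tool's x, y, z in units of 20 cm (1.0 is 20 cm), then the gripper's target within -1 to 1 (fully open at 1, half-way at 0, shut at -1). A call has 1 to 12 rows; each row is the pose to reach, as a shift and turn from the pose commanded when the call began, along the tool's axes at that moment, turning the shorter way round; what a row does not reach only later rows make up. A row lasts 1/8 s, in which the tool goes at most 62.5 mm and 10.7 degrees, less where a joint would pass 70% of its speed; a pose out of reach is approached as far as the arm can. A call with a number of a shift or a turn outside -1 to 1 is refused whole. A call with a gripper value outside its range is refused whole. The fingers move at their own pace and stop on an object; "newtons" is the grip in N (left out, the last holds). Time passes only in rows, so rows that repeat a pose let the fingers close. It gives the time, the measured TCP pose, the force, the opening and the grip force at its end, in the units of the state.
- ctrl.get_state(): the state, without advancing time (a new reading comes with each control period).
- ctrl.read_camera(name): name is "scene" or "side" or "wrist"; returns a dict with "image" (400x640x3 uint8, red, green, blue), "fovy" (degrees; the focal length in pixels is half the picture's height over the tangent of half this angle, whatever the lens; pixels are square), "cx", "cy" (the principal point, pixels), "extrinsics" (4x4, takes a point from camera to world coordinates). Camera axes: x right, y up, looking along -z (the intrinsics and any distortion apply to the point x, -y, -z); pixel columns grow to the right and rows downward; lengths in m; the calibration is good to about 2 mm. A picture is of the moment at which its call begins. There is no depth.
- ctrl.sign_off(): hands the job in; it is judged then, once.
The state is a dict: "time": time; "qpos": joint angles; "dq": joint speeds; "joint_efforts": joint torques, N m; "eef_pos": TCP position; "tcp_rot": TCP orientation; "contact_force": force on the tool from outside, world axes, zero at the start; "wrist_torque": the same for the moment, N m; "opening": opening from 0.0 (shut) to 1.0 (fully open); "finger_force": force on a finger pad.
Only numpy, scipy, OpenCV 4.12 (cv2) and the standard library are available. Lean on these libraries where they do the work, as an engineer would, in place of code of your own. Each camera call takes 0.05 s, during which the arm holds its last target. There are 200 camera calls.

## Working session

There is one attempt and no reset: what is moved stays moved. The work goes in short steps, Python scripts to look and compute and a tool call to move; the robot and the scene stay as the last step left them, time stands still between calls to the robot, and variables do not carry over. Pictures are saved under pics/ and viewed, at most 14 in all, crops included, and the job is handed in when it is done.

Besides the shell and the picture viewer there is one more tool, called after ">>>" as name(argument=value, ...), one argument or row to a line, values as JSON. send_rows: Moves the arm, as the interface text tells. Its arguments: {"type":"object","properties":{"moves":{"type":"string"},"newtons":{"type":"number"}},"required":["moves"]}

```bash
ls; mkdir -p pics
cat > h.py <<'E'
import numpy as np, cv2, json
from scipy.spatial.transform import Rotation as R
from plant import ctrl
def shot(name,fn=None):
    c=ctrl.read_camera(name); 
    np.savez(f'{fn or name}.npz',**{k:np.array(v) for k,v in c.items()})
    if fn: cv2.imwrite(f'pics/{fn}.png',cv2.cvtColor(c['image'],cv2.COLOR_RGB2BGR))
    return c
def load(fn): return dict(np.load(f'{fn}.npz'))
def ray(c,u,v):
    f=200/np.tan(np.radians(float(c['fovy']))/2)
    d=np.array([(u-c['cx'])/f,-(v-c['cy'])/f,-1.]); E=c['extrinsics']
    return E[:3,3],E[:3,:3]@d
def onz(c,u,v,z):
    o,d=ray(c,u,v); return o+d*(z-o[2])/d[2]
def proj(c,p):
    f=200/np.tan(np.radians(float(c['fovy']))/2); E=c['extrinsics']
    q=E[:3,:3].T@(np.array(p)-E[:3,3]); return np.array([c['cx']+f*q[0]/-q[2], c['cy']-f*q[1]/-q[2]])
E
python3 - <<'E'
from h import *
for n in ['scene','side','wrist']:
    c=shot(n,n+'0'); print(n,c['fovy'],c['cx'],c['cy'],[k for k in c]); print(np.round(c['extrinsics'],3))
print(ctrl.get_state())
E
```

```text
pics
scene 45.144865441975035 324.23227608654327 207.87332863825543 ['image', 'fovy', 'cx', 'cy', 'extrinsics']
[[ 0.333 -0.806  0.49   1.271]
 [ 0.943  0.277 -0.185 -0.292]
 [ 0.013  0.524  0.852  1.347]
 [ 0.     0.     0.     1.   ]]
side 43.89865286805515 317.90499316506356 200.6856316770598 ['image', 'fovy', 'cx', 'cy', 'extrinsics']
[[-0.822  0.425 -0.379  0.118]
 [-0.57  -0.627  0.532  0.584]
 [-0.011  0.653  0.757  0.995]
 [ 0.     0.     0.     1.   ]]
wrist 71.67926413171116 322.1713299690974 200.29992713524223 ['image', 'fovy', 'cx', 'cy', 'extrinsics']
[[ 0.279 -0.909 -0.308  0.109]
 [ 0.96   0.264  0.091  0.672]
 [-0.002 -0.321  0.947  0.373]
 [ 0.     0.     0.     1.   ]]
{'time': 0.15, 'qpos': array([ 1.13701148e+00,  2.87017837e-01,  1.57790676e+00,  9.03288192e-06,
        1.27858915e+00, -1.49977417e-01]), 'dq': array([ 0.00036086, -0.00376176, -0.00520316, -0.00054544, -0.00304219,
        0.00079508]), 'joint_efforts': array([ 4.67571754e-04, -4.06602287e+01, -2.93141252e+01, -1.71554475e-04,
        3.96872245e-03,  9.61650599e-07]), 'eef_pos': array([0.18872367, 0.64749321, 0.21559207]), 'tcp_rot': array([ 1.41429174e-01,  9.89947911e-01, -9.18678320e-04, -2.80543153e-04]), 'contact_force': array([ 0.00927888, -0.54354999,  0.05272238]), 'wrist_torque': array([-0.01071934, -0.01439994,  0.01192493]), 'finger_force': 0.0, 'opening': 1.0003375402962142}
```

View pics/scene0.png

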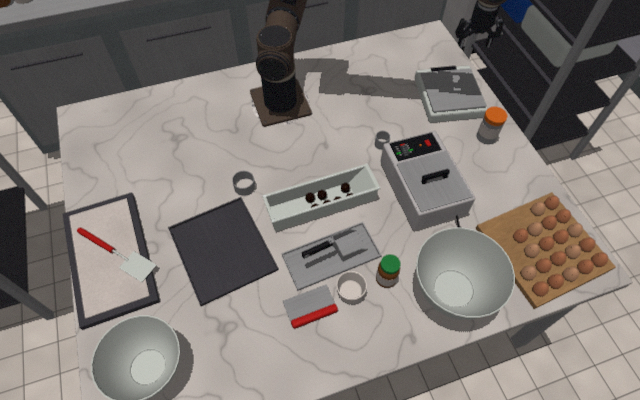

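View pics/side0.png

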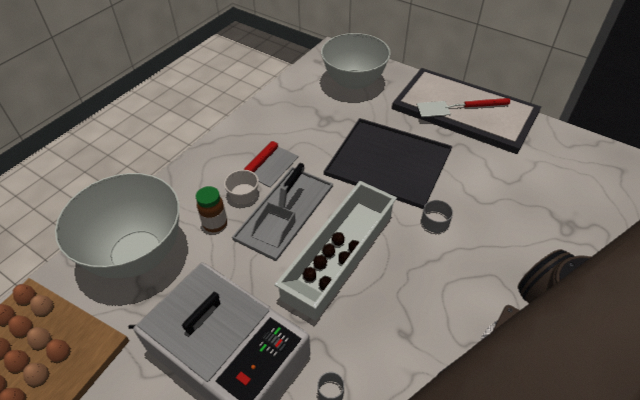

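Run:
```python
from h import *
a=cv2.imread('pics/scene0.png')[120:330,165:485]; cv2.imwrite('pics/sc1.png',cv2.resize(a,None,fx=2.5,fy=2.5,interpolation=cv2.INTER_CUBIC))
a=cv2.imread('pics/side0.png')[110:400,120:465]; cv2.imwrite('pics/sd1.png',cv2.resize(a,None,fx=2,fy=2,interpolation=cv2.INTER_CUBIC))
```

```text
(no output)
```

View pics/sc1.png

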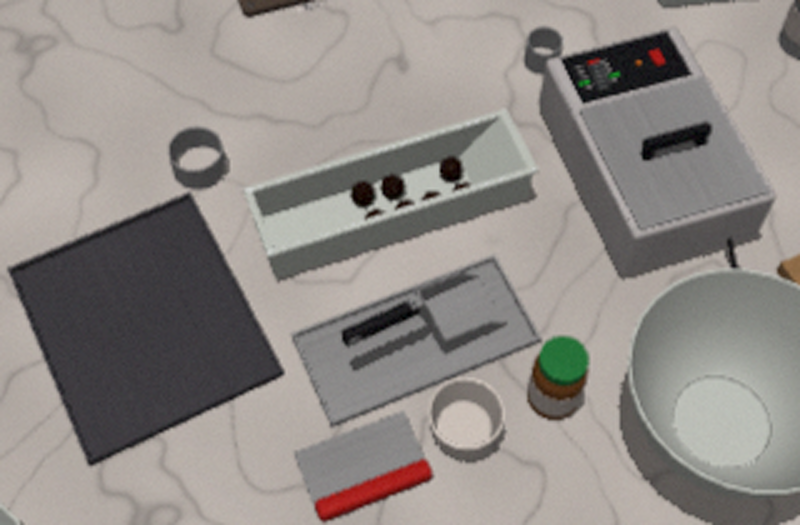

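View pics/sd1.png

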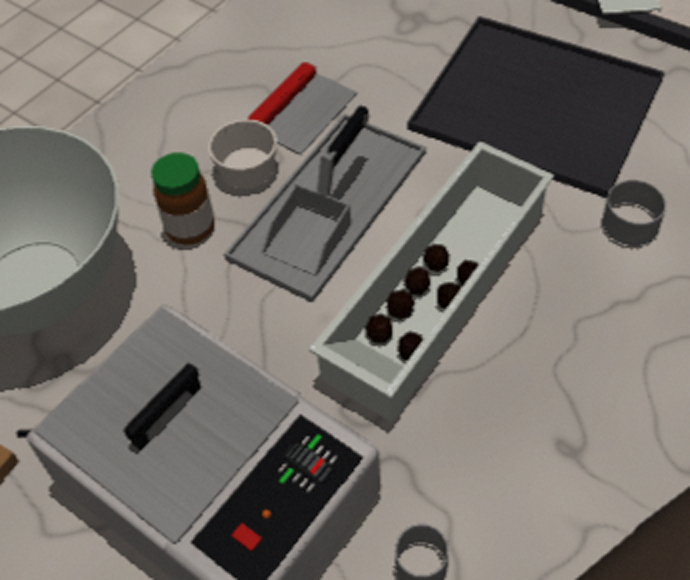

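```bash
cat >> h.py <<'E'
from scipy.optimize import least_squares
def fit(model,obs,x0):
    """model Nx3 local pts; obs list of (cam,[ (i,u,v)...])"""
    def P(p):
        c,s=np.cos(p[2]),np.sin(p[2]); m=np.array(model,float)
        return np.c_[p[0]+c*m[:,0]-s*m[:,1],p[1]+s*m[:,0]+c*m[:,1],m[:,2]]
    def r(p):
        w=P(p); return np.concatenate([proj(c,w[i])-[u,v] for c,l in obs for i,u,v in l])
    s=least_squares(r,x0,loss='soft_l1'); return s.x,np.abs(r(s.x)).reshape(-1,2).round(1).tolist()
def rect(x0,x1,y0,y1,z): return [[x0,y0,z],[x1,y0,z],[x1,y1,z],[x0,y1,z]]
E
python3 - <<'E'
from h import *
S=load('scene0');D=load('side0')
s=lambda l:(S,[(i,165+X/2.5,120+Y/2.5) for i,X,Y in l])
d=lambda l:(D,[(i,120+X/2,110+Y/2) for i,X,Y in l])
def show(n,m,o,x0):
    for k in range(2):
        r=fit(m,o,[*x0[:2],x0[2]+0]); 
    print(n,r[0].round(4),r[1])
# tray: local x toward? corners order (-x-y),(+x-y),(+x+y),(-x+y)
T=rect(-.145,.145,-.125,.125,.014);T2=rect(-.125,.125,-.145,.145,.014)
o=[s([(3,190,196),(0,10,270),(1,92,463),(2,283,373)]),d([(0,481,18),(3,662,74) ,(2,610,193),(1,409,126)])]
o=[s([(3,190,196),(0,10,270),(1,92,463),(2,283,373)])]
show('tray',T,o,[.7,-.3,0.]);show('tray2',T2,o,[.7,-.3,0.])
print([onz(S,165+X/2.5,120+Y/2.5,.014).round(3) for X,Y in [(190,196),(10,270),(92,463),(283,373)]])
print([onz(D,120+X/2,110+Y/2,.014).round(3) for X,Y in [(481,18),(662,74),(610,193),(409,126)]])
print('rest',[onz(S,165+X/2.5,120+Y/2.5,.012).round(3) for X,Y in [(292,335),(494,259),(540,341),(333,425)]])
print('rest',[onz(D,120+X/2,110+Y/2,.012).round(3) for X,Y in [(426,151),(312,298),(227,258),(345,118)]])
print('tub',[onz(S,165+X/2.5,120+Y/2.5,.07).round(3) for X,Y in [(248,188),(506,112),(538,170),(270,249)]])
print('tub',[onz(D,120+X/2,110+Y/2,.07).round(3) for X,Y in [(552,178),(393,393),(313,350),(480,144)]])
print('lid',[onz(S,165+X/2.5,120+Y/2.5,.113).round(3) for X,Y in [(580,113),(697,72),(773,195),(634,237)]])
print('lid',[onz(D,120+X/2,110+Y/2,.113).round(3) for X,Y in [(300,400),(175,543),(33,433),(165,307)]])
print('bar',[onz(S,165+X/2.5,120+Y/2.5,.148).round(3) for X,Y in [(643,143),(710,128)]])
print('bar',[onz(D,120+X/2,110+Y/2,.148).round(3) for X,Y in [(193,370),(130,430)]])
print('choc',[onz(D,120+X/2,110+Y/2,.018).round(3) for X,Y in [(378,328),(410,345),(400,304),(417,281),(449,296),(467,270),(436,258)]])
print('handle',[onz(S,165+X/2.5,120+Y/2.5,.096).round(3) for X,Y in [(346,333),(418,303)]])
print('handle',[onz(D,120+X/2,110+Y/2,.096).round(3) for X,Y in [(362,110),(330,152)]])
E
```

```text
tray [ 0.5391 -0.348   0.1509] [[0.7, 1.1], [0.7, 0.1], [1.0, 0.8], [1.2, 0.3]]
tray2 [ 0.5441 -0.3408  0.1406] [[11.8, 1.8], [2.0, 7.8], [7.8, 1.4], [6.9, 7.1]]
[array([ 0.381, -0.249,  0.014]), array([ 0.415, -0.491,  0.014]), array([ 0.7  , -0.447,  0.014]), array([ 0.663, -0.206,  0.014])]
[array([ 0.689, -0.448,  0.014]), array([ 0.409, -0.487,  0.014]), array([ 0.37 , -0.244,  0.014]), array([ 0.651, -0.198,  0.014])]
rest [array([ 0.617, -0.181,  0.012]), array([0.598, 0.094, 0.012]), array([0.725, 0.104, 0.012]), array([ 0.746, -0.17 ,  0.012])]
rest [array([ 0.607, -0.174,  0.012]), array([0.588, 0.1  , 0.012]), array([0.711, 0.112, 0.012]), array([ 0.735, -0.163,  0.012])]
tub [array([ 0.43 , -0.179,  0.07 ]), array([0.425, 0.175, 0.07 ]), array([0.524, 0.179, 0.07 ]), array([ 0.525, -0.178,  0.07 ])]
tub [array([ 0.425, -0.179,  0.07 ]), array([0.418, 0.174, 0.07 ]), array([0.519, 0.18 , 0.07 ]), array([ 0.528, -0.178,  0.07 ])]
lid [array([0.486, 0.248, 0.113]), array([0.474, 0.421, 0.113]), array([0.677, 0.422, 0.113]), array([0.676, 0.235, 0.113])]
lid [array([0.476, 0.251, 0.113]), array([0.48 , 0.426, 0.113]), array([0.667, 0.425, 0.113]), array([0.662, 0.246, 0.113])]
bar [array([0.575, 0.288, 0.148]), array([0.581, 0.376, 0.148])]
bar [array([0.567, 0.298, 0.148]), array([0.573, 0.378, 0.148])]
choc [array([0.497, 0.092, 0.018]), array([0.454, 0.09 , 0.018]), array([0.495, 0.051, 0.018]), array([0.497, 0.012, 0.018]), array([0.453, 0.009, 0.018]), array([ 0.456, -0.035,  0.018]), array([ 0.497, -0.029,  0.018])]
handle [array([ 0.676, -0.129,  0.096]), array([ 0.667, -0.037,  0.096])]
handle [array([ 0.672, -0.123,  0.096]), array([ 0.662, -0.042,  0.096])]
```

```bash
cat >> h.py <<'E'
def Rt(az,pitch=0,roll=0):
    """tool down, tool y at world azimuth az; then turn by pitch about tool y, roll about tool x"""
    y=np.array([np.cos(az),np.sin(az),0]); z=np.array([0,0,-1.]); B=np.c_[np.cross(y,z),y,z]
    return R.from_matrix(B)*R.from_euler('y',pitch)*R.from_euler('x',roll)
def pose():
    s=ctrl.get_state(); return np.array(s['eef_pos']),R.from_quat(s['tcp_rot'])
def row(p0,R0,p,Rr):
    t=(R0.inv()*Rr).as_rotvec()/(2*np.pi); d=R0.inv().apply(np.array(p)-p0)/.2
    return np.r_[t,d].round(3)
def plan(wps,start=None,extra=2):
    """wps: (pos,R). prints one call per waypoint (split at 0.19 m / 1.5 rad)"""
    p,Rr=start or pose()
    for q,Q in wps:
        q=np.array(q,float); D=np.linalg.norm(q-p); A=(Rr.inv()*Q).magnitude(); n=max(1,int(np.ceil(max(D/.19,A/2))))
        for k in range(n):
            f=1/(n-k); tq=p+(q-p)*f; TQ=Rr*R.from_rotvec((Rr.inv()*Q).as_rotvec()*f)
            r=row(p,Rr,tq,TQ); m=int(np.ceil(max(np.linalg.norm(tq-p)/.0625,(Rr.inv()*TQ).magnitude()/.186)))+(extra if k==n-1 else 0)
            print(f'{m}x:',' '.join(f'{v:g}' for v in r),'->',tq.round(3))
            p=p+Rr.apply(r[3:]*.2); Rr=Rr*R.from_rotvec(r[:3]*2*np.pi)
E
python3 - <<'E'
from h import *
plan([([.189,.648,.3],pose()[1]),([.573,.335,.3],Rt(-.055))])
E
```

```text
4x: 0 0 0 -0 0.002 -0.422 -> [0.189 0.648 0.3  ]
3x: -0 0 0.071 -0.761 -0.322 0 -> [0.317 0.544 0.3  ]
3x: -0 0 0.071 -0.825 0.038 0.001 -> [0.445 0.439 0.3  ]
5x: -0 0 0.072 -0.727 0.39 0 -> [0.573 0.335 0.3  ]
```

>>> send_rows(
  moves="0 0 0 0 0 -0.42 1;0 0 0 0 0 -0.42 1",
)

```text
time: 0.4
eef_pos: [0.1895, 0.6493, 0.3054]
tcp_rot: [0.141, 0.99, 0.003, 0.001]
contact_force: [-0.4, 0.8, 0.8]
opening: 0.999
finger_force: 0.0
```

>>> send_rows(
  moves="0 0 0.071 -0.761 -0.322 0 1;0 0 0.071 -0.761 -0.322 0 1;0 0 0.071 -0.761 -0.322 0 1",
)

```text
time: 0.78
eef_pos: [0.3186, 0.5418, 0.3003]
tcp_rot: [0.359, 0.933, -0.0, 0.0]
contact_force: [0.7, 0.9, -0.2]
opening: 0.999
finger_force: 0.0
```

>>> send_rows(
  moves="0 0 0.071 -0.825 0.038 0 1;0 0 0.071 -0.825 0.038 0 1;0 0 0.071 -0.825 0.038 0 1",
)

```text
time: 1.15
eef_pos: [0.4468, 0.4371, 0.3001]
tcp_rot: [0.557, 0.831, -0.0, 0.0]
contact_force: [-0.8, 0.3, 0.4]
opening: 1.0
finger_force: 0.0
```

>>> send_rows(
  moves="0 0 0.072 -0.727 0.39 0 1;0 0 0.072 -0.727 0.39 0 1;0 0 0.072 -0.727 0.39 0 1;0 0 0.072 -0.727 0.39 0 1;0 0 0.072 -0.727 0.39 0 1",
)

```text
time: 1.78
eef_pos: [0.5725, 0.3352, 0.3002]
tcp_rot: [0.727, 0.687, -0.0, -0.0]
contact_force: [0.2, -0.2, -0.8]
opening: 0.996
finger_force: 0.0
```

Run:
```python
from h import *
c=shot('wrist','w1'); s=ctrl.get_state(); print(s['time'],s['qpos'].round(3),s['eef_pos'],s['tcp_rot'])
```

```text
1.825 [0.378 0.212 1.514 0.    1.416 0.434] [0.57211167 0.33572732 0.30043318] [ 7.26682532e-01  6.86973301e-01 -2.55931714e-04 -3.41076765e-04]
```

View pics/w1.png

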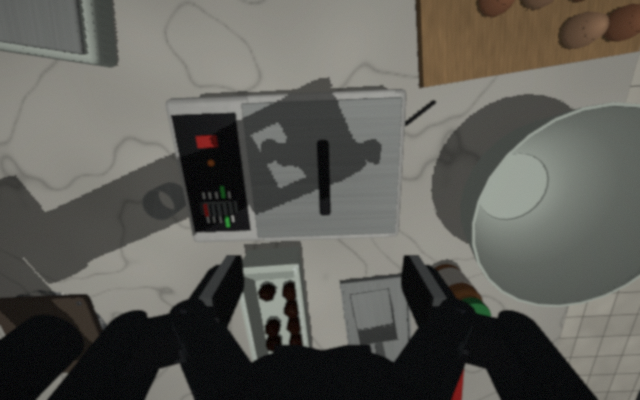

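Run:
```python
from h import *
c=load('w1')
P=lambda u,v,z:onz(c,u,v,z).round(4)[:2]
a,b=P(323,140,.148),P(324,215,.148); print('bar',a,b,np.hypot(*(a-b)),(a+b)/2,np.arctan2(*(a-b)[::-1])-np.pi/2)
L=[P(*q,.113) for q in [(243,97),(404,92),(401,235),(253,240)]]; print('lid',L,np.mean(L,0))
L=[P(*q,.108) for q in [(167,100),(406,91),(402,238),(193,240)]]; print('deck',L,np.mean(L,0))
print('tub far',P(303,266,.07),P(246,266,.07),'lip',P(354,292,.005),P(392,292,.005))
```

```text
bar [0.5753 0.3836] [0.5716 0.295 ] 0.08867722368229625 [0.57345 0.3393 ] -0.041736471403838404
lid [array([0.4845, 0.4341]), array([0.6719, 0.4291]), array([0.6749, 0.2457]), array([0.471 , 0.2492])] [0.575575 0.339525]
deck [array([0.3924, 0.4361]), array([0.6756, 0.4302]), array([0.6779, 0.2384]), array([0.3853, 0.2514])] [0.5328   0.339025]
tub far [0.5318 0.1775] [0.4401 0.1825] lip [0.6187 0.0737] [0.6925 0.0696]
```

Run:
```python
from h import *
plan([([.5735,.3395,.137],Rt(-.045))])
```

```text
5x: -0 -0 -0.002 0.019 0.007 0.817 -> [0.574 0.34  0.137]
```

>>> send_rows(
  moves="0 0 -0.002 0.019 0.007 0.3 1;0 0 -0.002 0.019 0.007 0.6 1;0 0 -0.002 0.019 0.007 0.817 1;0 0 -0.002 0.019 0.007 0.817 1;0 0 -0.002 0.019 0.007 0.817 -1;0 0 -0.002 0.019 0.007 0.817 -1;0 0 -0.002 0.019 0.007 0.817 -1;0 0 -0.002 0.019 0.007 0.817 -1;0 0 -0.002 0.019 0.007 0.817 -1;0 0 -0.002 0.019 0.007 0.817 -1",
  newtons=80,
)

```text
time: 3.08
eef_pos: [0.5746, 0.3386, 0.1373]
tcp_rot: [0.723, 0.691, -0.0, -0.0]
contact_force: [-0.4, -0.1, 1.1]
opening: 0.003
finger_force: 0.0
```

Run:
```python
from h import *
s=ctrl.get_state(); print(s['time'],s['eef_pos'],s['tcp_rot'],s['finger_force'],s['opening'],s['contact_force'])
p,Rr=pose(); y=Rr.as_matrix()[:,1]; print(np.arctan2(y[1],y[0]))
# tray plate z: lid bar at tray_in z .004+.006step+.031 -> grip same offset
plan([(p+[0,0,.16],Rr),([.535,-.346,.30],Rt(.15))])
```

```text
3.075 [0.57462141 0.33859724 0.13727595] [ 7.22896848e-01  6.90955963e-01 -6.65337787e-05 -2.42212710e-05] 0.0 0.002723738372356406 [-0.39855879 -0.05613873  1.06666056]
-0.04517507869571611
5x: 0 0 0 -0 -0 -0.8 -> [0.575 0.339 0.297]
3x: -0 0 -0.008 -0.857 -0.011 -0.003 -> [0.565 0.167 0.298]
3x: -0 0 -0.008 -0.856 -0.054 -0.003 -> [ 0.555 -0.004  0.299]
3x: -0 0 -0.008 -0.852 -0.097 -0.004 -> [ 0.545 -0.175  0.299]
5x: -0 0 -0.007 -0.845 -0.139 -0.003 -> [ 0.535 -0.346  0.3  ]
```

Run:
```python
from h import *
c=shot('side','sd2'); d=shot('scene','sc2')
a=cv2.imread('pics/sd2.png')[220:400,120:360]; b=cv2.imread('pics/sc2.png')[110:290,350:510]
cv2.imwrite('pics/m2.png',np.hstack([cv2.resize(a,(480,360)),cv2.resize(b,(320,360))]))
```

```text
(no output)
```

View pics/m2.png

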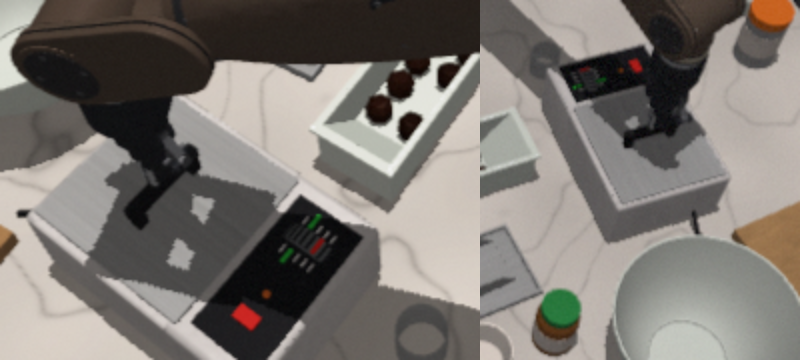

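Run:
```python
from h import *
c=shot('wrist','w2')
```

```text
(no output)
```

View pics/w2.png

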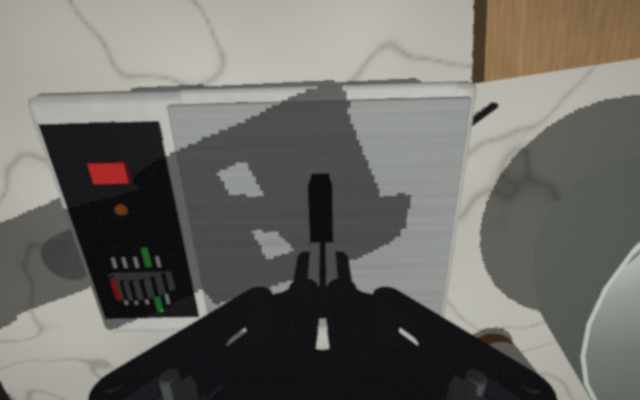

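>>> send_rows(
  moves="0 0 0 0 0 -0.05 -1;0 0 0 0 0 -0.1 -1;0 0 0 0 0 -0.15 -1;0 0 0 0 0 -0.15 -1",
)

```text
time: 3.72
eef_pos: [0.5755, 0.3391, 0.1694]
tcp_rot: [0.723, 0.691, 0.002, 0.001]
contact_force: [0.7, -0.8, -0.4]
opening: 0.0
finger_force: 0.0
```

Run:
```python
from h import *
c=shot('wrist','w3'); s=ctrl.get_state(); print(s['eef_pos'],s['contact_force'],s['wrist_torque'],s['opening'],s['finger_force'])
```

```text
[0.57502038 0.33887686 0.16834976] [-0.11514698 -0.55180718  0.71189844] [0.01650394 0.00545337 0.0054809 ] 0.0012866098319348094 0.0
```

View pics/w3.png

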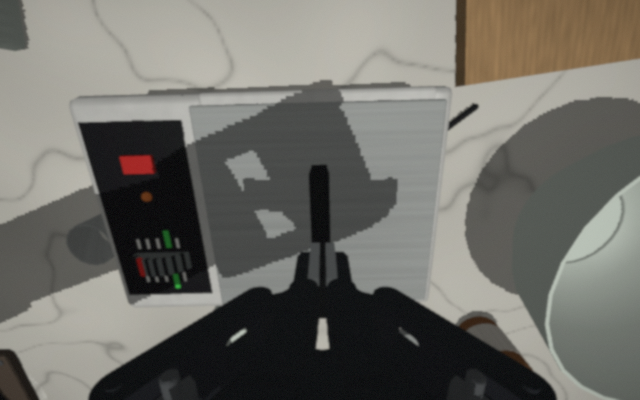

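Run:
```python
from h import *
print(ctrl.finger_overhang)
def tri(obs):
    A=np.zeros((3,3));b=np.zeros(3)
    for c,u,v in obs:
        o,d=ray(c,u,v); d/=np.linalg.norm(d); M=np.eye(3)-np.outer(d,d); A+=M;b+=M@o
    return np.linalg.solve(A,b)
a,b,c=load('w1'),load('w2'),load('w3')
print('bar +y end',tri([(a,323,140),(b,320,175)]),tri([(a,323,140),(c,319,166)]))
print('deck corner',tri([(a,406,91),(b,474,84),(c,449,88)]))
print('lid corner',tri([(a,404,97),(b,470,98),(c,448,100)]))
for q in(b,c): print(onz(q,320,241,.148),proj(q,[.5735,.34,.148]))
for q in(a,b,c): print(q['extrinsics'][:3,3])
```

```text
0.014
bar +y end [0.57482766 0.38069572 0.12194391] [0.57488202 0.38107901 0.12528065]
deck corner [0.67905421 0.43144327 0.09461528]
lid corner [0.67592891 0.42332002 0.09941687]
[0.57318563 0.34721883 0.148     ] [321.08745896 251.83708603]
[0.57315689 0.3312323  0.148     ] [319.90984536 229.84664285]
[0.57695816 0.41884712 0.45768765]
[0.57791729 0.42231015 0.29468945]
[0.57832196 0.42255732 0.32700592]
```

Run:
```python
from h import *
for n,zt in(('w2',.1373),('w3',.1683)):
    c=load(n)
    for dz in (-.014,0,.005,.01,.02): print(n,dz,proj(c,[.5748,.339+.011,zt+dz]).round(0),proj(c,[.5748,.339,zt+dz]).round(0))
```

```text
w2 -0.014 [323. 220.] [323. 235.]
w2 0 [323. 229.] [323. 245.]
w2 0.005 [323. 232.] [323. 249.]
w2 0.01 [323. 236.] [323. 253.]
w2 0.02 [323. 244.] [323. 261.]
w3 -0.014 [321. 220.] [322. 235.]
w3 0 [321. 229.] [322. 245.]
w3 0.005 [321. 232.] [322. 248.]
w3 0.01 [321. 236.] [322. 252.]
w3 0.02 [321. 244.] [322. 261.]
```

>>> send_rows(
  moves="0 0 0 0 0 0.1 -1;0 0 0 0 0 0.16 -1;0 0 0 0 0 0.16 -1",
)

```text
time: 4.15
eef_pos: [0.5739, 0.3384, 0.1336]
tcp_rot: [0.723, 0.691, -0.001, -0.0]
contact_force: [-0.2, -0.3, -0.0]
opening: 0.001
finger_force: 0.0
```

>>> send_rows(
  moves="0 0 0 0 0 0.015 -1;0 0 0 0 0 0.015 -1",
)

```text
time: 4.4
eef_pos: [0.574, 0.3384, 0.1335]
tcp_rot: [0.723, 0.691, -0.001, -0.0]
contact_force: [-5.0, -1.9, 8.4]
opening: 0.002
finger_force: 4.6
```

>>> send_rows(
  moves="0 0 0 0 0 0.015 -1;0 0 0 0 0 0.015 -1",
)

```text
time: 4.65
eef_pos: [0.5741, 0.3385, 0.1334]
tcp_rot: [0.723, 0.691, -0.001, -0.0]
contact_force: [-8.0, -4.3, 18.9]
opening: -0.001
finger_force: 9.0
```

>>> send_rows(
  moves="0 0 0 0 0 0.015 -1;0 0 0 0 0 0.015 -1",
)

```text
time: 4.9
eef_pos: [0.5742, 0.3385, 0.1334]
tcp_rot: [0.723, 0.691, -0.001, -0.0]
contact_force: [-13.3, -6.3, 27.6]
opening: -0.004
finger_force: 13.5
```

>>> send_rows(
  moves="0 0 0 0 0 -0.15 -1;0 0 0 0 0 -0.15 1;0 0 0 0 0 -0.15 1;0 0 0 0 0 -0.15 1;0 0 0 0 0 -0.15 1;0 0 0 0 0 0.0 1;0 0 0 0 0 0.085 1;0 0 0 0 0 0.085 1",
)

```text
time: 5.9
eef_pos: [0.5731, 0.3381, 0.1066]
tcp_rot: [0.723, 0.691, -0.002, -0.001]
contact_force: [0.4, 0.3, 0.0]
opening: 0.999
finger_force: 0.0
```

>>> send_rows(
  moves="0 0 0 0 0 0 -1;0 0 0 0 0 0 -1;0 0 0 0 0 0 -1;0 0 0 0 0 0 -1;0 0 0 0 0 0 -1;0 0 0 0 0 0 -1",
)

```text
time: 6.65
eef_pos: [0.5748, 0.3389, 0.1102]
tcp_rot: [0.723, 0.691, 0.0, 0.0]
contact_force: [-1.7, -0.5, 4.8]
opening: 0.149
finger_force: 81.6
```

Run:
```python
from h import *
p,Rr=pose()
plan([(p+[0,0,.15],Rr),([.535,-.346,.26],Rt(.15)),([.535,-.346,.08],Rt(.15)),([.535,-.346,.014],Rt(.15))])
```

```text
5x: 0 0 0 0 0 -0.75 -> [0.575 0.339 0.26 ]
3x: 0 -0 -0.008 -0.857 -0.011 -0 -> [0.565 0.168 0.26 ]
3x: 0 -0 -0.008 -0.856 -0.054 -0 -> [ 0.555 -0.004  0.26 ]
3x: 0 -0 -0.008 -0.852 -0.097 -0 -> [ 0.545 -0.175  0.26 ]
5x: 0 -0 -0.007 -0.846 -0.14 -0.001 -> [ 0.535 -0.346  0.26 ]
5x: 0 -0 -0 -0 -0 0.9 -> [ 0.535 -0.346  0.08 ]
4x: 0 -0 -0 -0.001 -0 0.33 -> [ 0.535 -0.346  0.014]
```

>>> send_rows(
  moves="0 0 0 0 0 -0.1 -1;0 0 0 0 0 -0.25 -1;0 0 0 0 0 -0.5 -1;0 0 0 0 0 -0.75 -1;0 0 0 0 0 -0.75 -1",
)

```text
time: 7.28
eef_pos: [0.5771, 0.3397, 0.2661]
tcp_rot: [0.723, 0.691, 0.005, 0.002]
contact_force: [0.3, 0.4, -3.9]
opening: 0.142
finger_force: 80.6
```

>>> send_rows(
  moves="0 0 -0.002 -0.15 0 0 -1;0 0 -0.004 -0.35 0 0 -1;0 0 -0.006 -0.6 -0.01 0 -1;0 0 -0.008 -0.857 -0.011 0 -1",
)

```text
time: 7.78
eef_pos: [0.5629, 0.1661, 0.256]
tcp_rot: [0.705, 0.709, -0.002, -0.001]
contact_force: [0.1, -1.0, -4.4]
opening: 0.142
finger_force: 80.3
```

>>> send_rows(
  moves="0 0 -0.003 -0.28 -0.018 0 -1;0 0 -0.006 -0.57 -0.036 0 -1;0 0 -0.008 -0.856 -0.054 0 -1",
)

```text
time: 8.15
eef_pos: [0.553, -0.0052, 0.2564]
tcp_rot: [0.687, 0.727, -0.001, -0.002]
contact_force: [0.7, -0.6, -4.4]
opening: 0.143
finger_force: 80.3
```

>>> send_rows(
  moves="0 0 -0.003 -0.28 -0.032 0 -1;0 0 -0.006 -0.57 -0.064 0 -1;0 0 -0.008 -0.852 -0.097 0 -1",
)

```text
time: 8.52
eef_pos: [0.5432, -0.1762, 0.2563]
tcp_rot: [0.669, 0.744, -0.0, -0.002]
contact_force: [0.9, -0.1, -4.0]
opening: 0.148
finger_force: 80.3
```

>>> send_rows(
  moves="0 0 -0.003 -0.28 -0.05 0 -1;0 0 -0.005 -0.55 -0.09 0 -1;0 0 -0.007 -0.75 -0.12 0 -1;0 0 -0.007 -0.846 -0.14 0 -1;0 0 -0.007 -0.846 -0.14 0 -1",
)

```text
time: 9.15
eef_pos: [0.5339, -0.3463, 0.257]
tcp_rot: [0.653, 0.757, 0.0, -0.002]
contact_force: [0.3, -0.0, -4.2]
opening: 0.141
finger_force: 80.3
```

Run:
```python
from h import *
plan([([.535,-.346,.08],Rt(.15)),([.535,-.346,.014],Rt(.15))])
s=ctrl.get_state();print(s['time'],s['eef_pos'],s['contact_force'],s['opening'])
```

```text
5x: -0 -0.001 -0 -0.003 0.007 0.885 -> [ 0.535 -0.346  0.08 ]
4x: -0 0 -0 0.001 0.001 0.33 -> [ 0.535 -0.346  0.014]
9.15 [ 0.53393791 -0.34625331  0.25698096] [ 0.27135185 -0.03657264 -4.1511604 ] 0.1412823603819829
```

>>> send_rows(
  moves="0 0 0 0 0 0.3 -1;0 0 0 0 0 0.6 -1;0 0 0 0 0 0.885 -1;0 0 0 0 0 0.885 -1",
)

```text
time: 9.65
eef_pos: [0.531, -0.3404, 0.0751]
tcp_rot: [0.652, 0.759, 0.0, -0.008]
contact_force: [-0.5, 0.4, -4.1]
opening: 0.14
finger_force: 80.3
```

>>> send_rows(
  moves="0 0 0 0 0 0.1 -1;0 0 0 0 0 0.2 -1;0 0 0 0 0 0.26 -1;0 0 0 0 0 0.3 -1;0 0 0 0 0 0.33 -1;0 0 0 0 0 0.335 -1",
)

```text
time: 10.4
eef_pos: [0.5348, -0.3461, 0.0151]
tcp_rot: [0.652, 0.758, 0.0, -0.0]
contact_force: [0.9, 1.0, -4.3]
opening: 0.145
finger_force: 80.2
```

Not yet down; continue gently.

>>> send_rows(
  moves="0 0 0 0 0 0.015 -1;0 0 0 0 0 0.03 -1;0 0 0 0 0 0.03 -1",
)

```text
time: 10.78
eef_pos: [0.5354, -0.3466, 0.0122]
tcp_rot: [0.652, 0.758, -0.0, 0.0]
contact_force: [-3.7, 2.7, 6.8]
opening: 0.148
finger_force: 81.9
```

>>> send_rows(
  moves="0 0 0 0 0 0.01 -1;0 0 0 0 0 0.02 -1",
)

```text
time: 11.02
eef_pos: [0.5354, -0.3466, 0.0121]
tcp_rot: [0.652, 0.758, -0.0, -0.001]
contact_force: [-14.6, 10.8, 31.3]
opening: 0.142
finger_force: 85.5
```

>>> send_rows(
  moves="0 0 0 0 0 -0.02 1;0 0 0 0 0 -0.02 1;0 0 0 0 0 -0.02 1;0 0 0 0 0 -0.02 1;0 0 0 0 0 -0.4 1;0 0 0 0 0 -0.8 1;0 0 0 0 0 -0.97 1;0 0 0 0 0 -0.97 1",
)

```text
time: 12.02
eef_pos: [0.5378, -0.3487, 0.2072]
tcp_rot: [0.652, 0.758, -0.0, 0.007]
contact_force: [1.2, -0.2, 0.0]
opening: 1.005
finger_force: 0.0
```

Run:
```python
from h import *
p,Rr=pose(); y=Rr.as_matrix()[:,1]; print(p,np.arctan2(y[1],y[0]))
plan([([.667,-.1,.2],Rt(.10))])
```

```text
[ 0.53782771 -0.34865672  0.20715015] 0.14984329626338233
3x: 0.001 0.001 0.004 0.567 0.412 0.015 -> [ 0.602 -0.224  0.204]
5x: 0 0.001 0.004 0.576 0.398 0.017 -> [ 0.667 -0.1    0.2  ]
```

>>> send_rows(
  moves="0 0 0.004 0.567 0.412 0.015 1;0 0 0.004 0.567 0.412 0.015 1;0 0 0.004 0.567 0.412 0.015 1;0 0 0.004 0.567 0.412 0.015 1",
)

```text
time: 12.52
eef_pos: [0.5992, -0.2208, 0.1949]
tcp_rot: [0.661, 0.75, -0.0, -0.001]
contact_force: [-1.0, 0.8, -0.0]
opening: 0.999
finger_force: 0.0
```

>>> send_rows(
  moves="0 0 0.004 0.576 0.398 0.017 1;0 0 0.004 0.576 0.398 0.017 1;0 0 0.004 0.576 0.398 0.017 1;0 0 0.004 0.576 0.398 0.017 1;0 0 0.004 0.576 0.398 0.017 1",
)

```text
time: 13.15
eef_pos: [0.6635, -0.0996, 0.1927]
tcp_rot: [0.672, 0.741, -0.0, -0.0]
contact_force: [0.9, 0.9, 1.2]
opening: 1.002
finger_force: 0.0
```

Run:
```python
from h import *
c=shot('wrist','w4'); print(pose()[0])
S=shot('scene','sc3')
a=cv2.imread('pics/w4.png'); b=cv2.imread('pics/sc3.png')[120:330,165:485]
cv2.imwrite('pics/m4.png',np.vstack([cv2.resize(a,(600,375)),cv2.resize(b,(340,223)).repeat(1,0) if 0 else np.pad(cv2.resize(b,(340,223)),((0,0),(0,260),(0,0)))]))
```

```text
[ 0.66351549 -0.09966162  0.19284728]
```

View pics/m4.png

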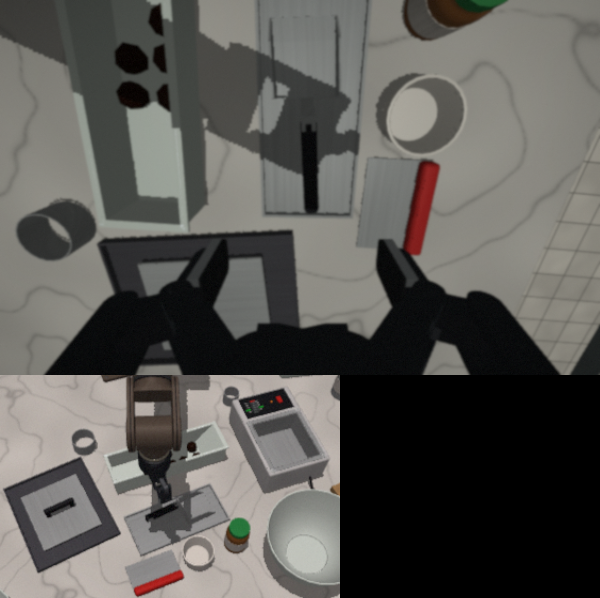

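Run:
```python
from h import *
c=load('w4'); k=1/.9375
P=lambda u,v,z:onz(c,u*k,v*k,z).round(4)
a,b=P(311,211,.096),P(309,125,.096); print('handle',a,b,np.hypot(*(a-b)[:2]),'yaw',np.arctan2(*(b-a)[[1,0]]))
print('bowl back',P(274,97,.044),P(338,95,.044),'lip',P(269,16,.005),P(338,17,.005))
print('rest',P(264,214,.012),P(352,214,.012),P(258,0,.012),P(369,0,.012))
print('tub rim',P(99,228,.07),P(188,228,.07),P(60,0,.07),'choc',[P(u,v,.02)[:2] for u,v in [(131,58),(133,95),(158,20),(165,57),(165,95)]])
S=load('sc3'); q=[onz(S,165+X/340*320,120+(Y-375)/223*210,z).round(3) for X,Y,z in [(46,515,.05),(74,501,.05)]]; print('lid bar',q)
```

```text
handle [ 0.6753 -0.1275  0.096 ] [ 0.6636 -0.0386  0.096 ] 0.08966660470877662 yaw 1.7016528205498607
bowl back [ 0.6233 -0.0168  0.044 ] [ 0.6939 -0.0077  0.044 ] lip [0.608  0.0701 0.005 ] [0.6869 0.0768 0.005 ]
rest [ 0.6159 -0.1755  0.012 ] [ 0.7406 -0.1631  0.012 ] [0.596  0.0823 0.012 ] [0.718  0.0943 0.012 ]
tub rim [ 0.4256 -0.1863  0.07  ] [ 0.5324 -0.1757  0.07  ] [0.4257 0.0477 0.07  ] choc [array([0.4546, 0.0092]), array([ 0.4525, -0.0312]), array([0.4885, 0.0505]), array([0.4936, 0.0141]), array([ 0.4907, -0.0275])]
lid bar [array([ 0.557, -0.39 ,  0.05 ]), array([ 0.54 , -0.305,  0.05 ])]
```

Run:
```python
from h import *
plan([([.6666,-.061,.0585],Rt(.13))])
```

```text
5x: -0 0 -0.005 0.19 0.034 0.672 -> [ 0.667 -0.061  0.058]
```

>>> send_rows(
  moves="0 0 -0.005 0.19 0.034 0.2 1;0 0 -0.005 0.19 0.034 0.45 1;0 0 -0.005 0.19 0.034 0.672 1;0 0 -0.005 0.19 0.034 0.672 1;0 0 -0.005 0.19 0.034 0.672 1",
)

```text
time: 13.88
eef_pos: [0.6683, -0.0601, 0.0606]
tcp_rot: [0.66, 0.751, 0.001, 0.001]
contact_force: [0.4, 1.0, 1.6]
opening: 0.999
finger_force: 0.0
```

>>> send_rows(
  moves="0 0 0 0 0 0 -1;0 0 0 0 0 0 -1;0 0 0 0 0 0 -1;0 0 0 0 0 0 -1;0 0 0 0 0 0 -1;0 0 0 0 0 0 -1",
  newtons=110,
)

```text
time: 14.62
eef_pos: [0.6672, -0.059, 0.0591]
tcp_rot: [0.659, 0.752, 0.0, 0.0]
contact_force: [-2.0, 0.5, 3.9]
opening: 0.16
finger_force: 107.4
```

>>> send_rows(
  moves="0 0 0 0 0 -0.1 -1;0 0 0 0 0 -0.3 -1;0 0 0 0 0 -0.6 -1;0 0 0 0 0 -0.6 -1;0 0 0 0 0 -0.6 -1",
)

```text
time: 15.25
eef_pos: [0.6668, -0.0589, 0.1786]
tcp_rot: [0.659, 0.752, -0.0, 0.0]
contact_force: [-1.0, 0.2, -3.0]
opening: 0.156
finger_force: 107.7
```

Run:
```python
from h import *
p,Rr=pose(); print(p,Rr.as_quat()); s=ctrl.get_state(); print(s['wrist_torque'],s['contact_force'])
c=shot('wrist','w5')
```

```text
[ 0.66681386 -0.05894338  0.17863654] [ 6.59321052e-01  7.51861517e-01 -8.74951753e-05  4.44278768e-05]
[-0.06350316 -0.02562209 -0.04306558] [-0.98229685  0.20248113 -3.0253527 ]
```

View pics/w5.png

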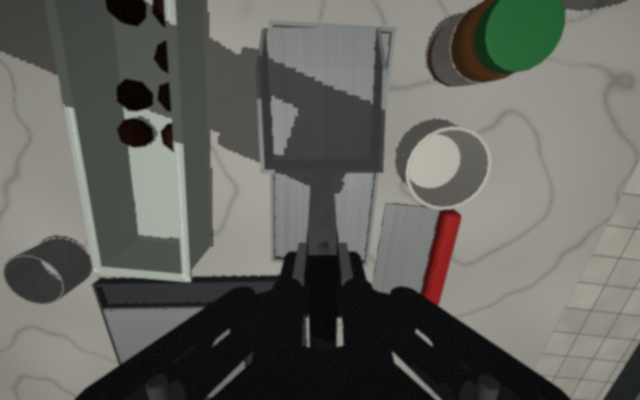

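Run:
```python
from h import *
c=load('w5'); p,Rr=pose()
for n,u,v,z in [('lipL',268,25,.125),('lipR',378,30,.125),('backL',262,170,.163),('backR',382,170,.163)]:
    q=onz(c,u,v,z); print(n,(Rr.inv().apply(q-p)).round(4))
print('tub near',onz(c,97,274,.07),onz(c,188,279,.07), 'inner side', onz(c,70,107,.07))
plan([([.477,-.215,.19],Rt(0.0))])
```

```text
lipL [ 0.1344 -0.0355  0.0521]
lipR [0.1315 0.0376 0.0519]
backL [ 0.045  -0.0379  0.0141]
backR [0.0451 0.0385 0.0138]
tub near [ 0.42939444 -0.18499912  0.07      ] [ 0.53003455 -0.17816386  0.07      ] inner side [ 0.42761429 -0.00691471  0.07      ]
2x: -0 -0 0.01 -0.326 -0.519 -0.032 -> [ 0.571 -0.137  0.183]
4x: -0 -0 0.011 -0.357 -0.499 -0.031 -> [ 0.477 -0.215  0.19 ]
```

>>> send_rows(
  moves="0 0 0.005 -0.16 -0.26 -0.016 -1;0 0 0.01 -0.326 -0.519 -0.032 -1;0 0 0.01 -0.326 -0.519 -0.032 -1",
)

```text
time: 15.68
eef_pos: [0.5687, -0.1386, 0.1818]
tcp_rot: [0.684, 0.729, -0.001, -0.003]
contact_force: [1.6, 1.0, -2.7]
opening: 0.16
finger_force: 108.1
```

>>> send_rows(
  moves="0 0 0.005 -0.18 -0.25 -0.016 -1;0 0 0.011 -0.357 -0.499 -0.031 -1;0 0 0.011 -0.357 -0.499 -0.031 -1;0 0 0.011 -0.357 -0.499 -0.031 -1;0 0 0.011 -0.357 -0.499 -0.031 -1",
)

```text
time: 16.3
eef_pos: [0.4787, -0.2142, 0.1905]
tcp_rot: [0.707, 0.707, 0.0, -0.001]
contact_force: [-0.3, -0.2, -0.7]
opening: 0.163
finger_force: 108.4
```

Run:
```python
from h import *
p,Rr=pose(); print(p,Rr.as_quat())
c=shot('wrist','w6');shot('side','sd6')
a=cv2.imread('pics/w6.png')
b=cv2.imread('pics/sd6.png')[160:340,240:420]
cv2.imwrite('pics/m6.png',np.hstack([cv2.resize(a[0:300,170:470],(600,600)),np.pad(cv2.resize(b,(200,200)),((0,400),(0,0),(0,0)))]))
```

```text
[ 0.4787147  -0.21419507  0.19047091] [ 7.06846601e-01  7.07366627e-01  1.18208636e-04 -5.69164272e-04]
```

View pics/m6.png

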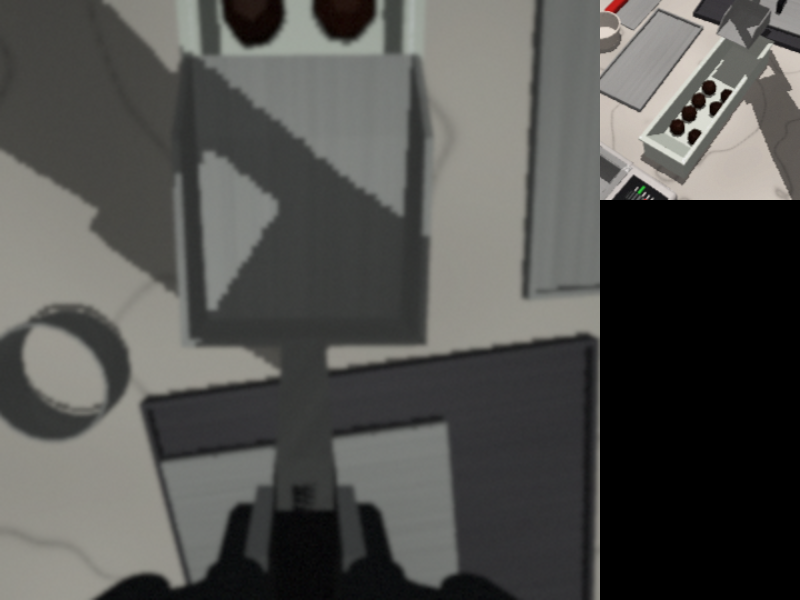

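Run:
```python
from h import *
c=load('w6'); im=c['image'].astype(int)
P=lambda u,v,z:onz(c,u,v,z).round(4)[:2]
for v in (0,12,24):
    print(v,'rim out',P(170+180/2,v,.07),P(170+424/2,v,.07),'floor',P(170+217/2,v,.004),P(170+386/2,v,.004))
    print(im[v,250:400:1].sum(1)//3)
```

```text
0 rim out [ 0.4248 -0.0448] [ 0.5287 -0.0447] floor [ 0.4316 -0.0245] [ 0.5207 -0.0243]
[133 133 133 133 134 133 135 140 147 153 155 154 156 160 162 160 156 149
 127  91  69  64  65  65  66  64  68  80 106 111  87  45  17   8   7  12
  16  22  23  24  25  28  26  27  30  28  27  24  27  28  27  27  23  18
  12   9   8   8   8  14  33  73 115 147 158 157 158 158 157 158 158 159
 157 157 149 126  80  34  10  11  12   9  11   9  12  16  17  21  23  21
  25  23  22  23  24  25  22  23  19  17  13  13  13  14   7   9  25  62
 108 141 148 128  94  71  66  67  66  65  64  66  74  97 126 147 159 168
 172 163 157 156 155 154 150 143 141 139 140 140 140 140 139 139 139 140
 140 139 139 141 139 139]
12 rim out [ 0.4242 -0.0536] [ 0.5293 -0.0535] floor [ 0.4311 -0.0353] [ 0.5212 -0.0352]
[133 133 134 135 135 135 134 137 142 150 155 159 158 158 161 164 162 156
 145 122  90  70  65  65  66  66  68  69  78 100 126 137 129  97  57  24
   8   8   8   8   8   7   8   9   5   9   7  10   5  11   8   8  10   6
  10   6   6   9   8  33  63 105 136 150 157 160 160 159 160 160 160 160
 159 159 159 159 154 
[... 295 characters left out ...]
]
24 rim out [ 0.4236 -0.0626] [ 0.53   -0.0624] floor [ 0.4305 -0.0464] [ 0.5217 -0.0463]
[135 133 135 136 136 137 136 135 132 123 113 124 144 153 156 157 160 160
 157 143 118  85  68  67  66  67  67  67  70  86 119 149 159 161 160 161
 160 160 160 158 153 139 123 115 115 119 129 140 146 147 148 152 157 159
 159 159 161 162 161 160 161 160 161 162 161 160 161 161 161 161 161 162
 162 161 160 162 162 161 161 162 162 161 161 161 161 161 162 161 162 162
 161 159 160 160 161 160 161 160 162 161 161 160 161 160 160 161 162 161
 160 160 153 131  97  72  68  66  66  69  68  72  91 124 149 160 168 171
 167 163 159 158 158 154 147 143 144 143 143 144 144 144 145 144 144 144
 144 143 142 144 144 145]
```

Run:
```python
from h import *
plan([([.4757,-.207,.15],Rt(0)),([.4757,-.207,.063],Rt(0))])
```

```text
3x: -0 -0 0 0.036 -0.015 0.204 -> [ 0.476 -0.207  0.15 ]
4x: -0 -0 0 0 0 0.435 -> [ 0.476 -0.207  0.063]
```

>>> send_rows(
  moves="0 0 0 0.036 -0.015 0.1 -1;0 0 0 0.036 -0.015 0.204 -1;0 0 0 0.036 -0.015 0.204 -1",
)

```text
time: 16.77
eef_pos: [0.4742, -0.2065, 0.1483]
tcp_rot: [0.707, 0.707, -0.0, -0.002]
contact_force: [-0.2, -0.0, -2.1]
opening: 0.164
finger_force: 108.3
```

>>> send_rows(
  moves="0 0 0 0 0 0.1 -1;0 0 0 0 0 0.2 -1;0 0 0 0 0 0.3 -1;0 0 0 0 0 0.38 -1;0 0 0 0 0 0.435 -1;0 0 0 0 0 0.435 -1",
)

```text
time: 17.52
eef_pos: [0.4776, -0.2033, 0.0646]
tcp_rot: [0.709, 0.705, 0.006, -0.002]
contact_force: [6.3, 14.8, 3.1]
opening: 0.162
finger_force: 109.7
```

>>> send_rows(
  moves="0 0 0 0.045 0.008 0 -1;0 0 0 0.045 0.008 0 -1;0 0 0 0.045 0.008 0 -1",
)

```text
time: 17.9
eef_pos: [0.4768, -0.1994, 0.0635]
tcp_rot: [0.707, 0.707, -0.0, 0.0]
contact_force: [-0.4, 0.4, -0.6]
opening: 0.162
finger_force: 109.0
```

>>> send_rows(
  moves="0 0 0 0 0 0.01 -1;0 0 0 0 0 0.015 -1;0 0 0 0 0 0.015 -1",
)

```text
time: 18.27
eef_pos: [0.4764, -0.1991, 0.0601]
tcp_rot: [0.708, 0.707, -0.0, -0.0]
contact_force: [-0.5, 0.2, -1.6]
opening: 0.163
finger_force: 109.0
```

>>> send_rows(
  moves="0 -0.0025 0 0 0 0 -1;0 -0.0025 0 0 0 0 -1;0 -0.0025 0 0 0 0 -1",
)

```text
time: 18.65
eef_pos: [0.4766, -0.1989, 0.0604]
tcp_rot: [0.707, 0.707, -0.006, 0.006]
contact_force: [0.4, -0.4, -2.2]
opening: 0.16
finger_force: 109.0
```

>>> send_rows(
  moves="0 0 0 0.03 0 0 -1;0 0 0 0.06 0 0 -1;0 0 0 0.09 0 0 -1;0 0 0 0.12 0 0 -1;0 0 0 0.15 0 0 -1;0 0 0 0.18 0 0 -1;0 0 0 0.21 0 0 -1;0 0 0 0.24 0 0 -1;0 0 0 0.27 0 0 -1;0 0 0 0.3 0 0 -1;0 0 0 0.33 0 0 -1",
)

```text
time: 20.02
eef_pos: [0.4765, -0.1325, 0.0591]
tcp_rot: [0.707, 0.707, -0.006, 0.005]
contact_force: [-0.7, -0.2, -1.4]
opening: 0.166
finger_force: 108.9
```

>>> send_rows(
  moves="0 0 0 0.03 0 0 -1;0 0 0 0.06 0 0 -1;0 0 0 0.09 0 0 -1;0 0 0 0.12 0 -0.001 -1;0 0 0 0.15 0 -0.001 -1;0 0 0 0.18 0 -0.002 -1;0 0 0 0.21 0 -0.002 -1;0 0 0 0.24 0 -0.003 -1;0 0 0 0.27 0 -0.003 -1;0 0 0 0.3 0 -0.004 -1;0 0 0 0.33 0 -0.004 -1",
)

```text
time: 21.4
eef_pos: [0.4768, -0.0666, 0.0591]
tcp_rot: [0.707, 0.707, -0.006, 0.006]
contact_force: [-0.3, -0.3, -3.6]
opening: 0.161
finger_force: 108.8
```

Run:
```python
from h import *
c=shot('wrist','w7');shot('side','sd7')
a=cv2.imread('pics/w7.png')
b=cv2.imread('pics/sd7.png')[160:340,240:420]
cv2.imwrite('pics/m7.png',np.hstack([cv2.resize(a[0:300,160:480],(480,450)),cv2.resize(b,(320,320))[:].copy() if 0 else np.pad(cv2.resize(b,(320,320)),((0,130),(0,0),(0,0)))]))
```

```text
(no output)
```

View pics/m7.png

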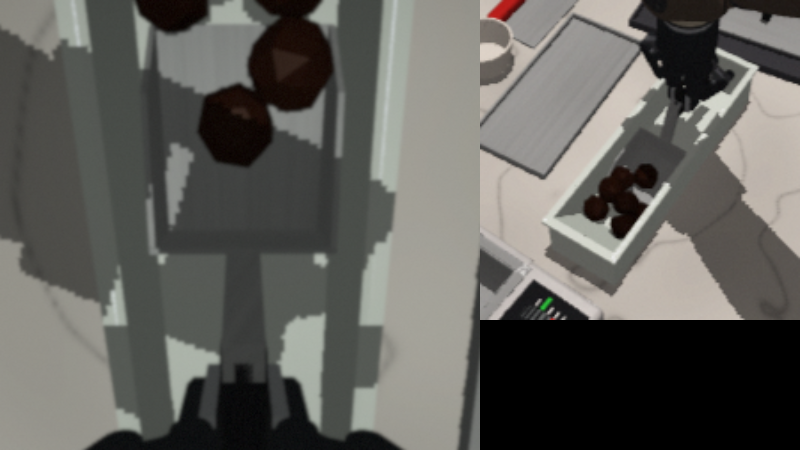

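>>> send_rows(
  moves="0 0 0 0.025 0 0 -1;0 0 0 0.05 0 -0.001 -1;0 0 0 0.075 0 -0.001 -1;0 0 0 0.1 0 -0.002 -1;0 0 0 0.125 0 -0.002 -1;0 0 0 0.15 0 -0.002 -1;0 0 0 0.175 0 -0.003 -1;0 0 0 0.2 0 -0.003 -1",
)

```text
time: 22.5
eef_pos: [0.4767, -0.0264, 0.0589]
tcp_rot: [0.708, 0.707, -0.005, 0.005]
contact_force: [0.3, -1.9, -2.8]
opening: 0.159
finger_force: 108.7
```

```bash
cat >> h.py <<'E'
def dark(c,u0,u1,v0,v1,th=45):
    """brown-dark blobs"""
    im=c['image'][v0:v1,u0:u1].astype(int); m=((im.max(2)<th*1.6)&(im[...,0]-im[...,2]>6)).astype(np.uint8)
    n,l,s,ce=cv2.connectedComponentsWithStats(m)
    return [(round(ce[i][0]+u0),round(ce[i][1]+v0),int(s[i][4]),s[i][:4].tolist()) for i in range(1,n) if s[i][4]>25]
E
python3 - <<'E'
from h import *
for n in('w7','sd7'):
    c=load(n); print(n,dark(c,*((160,480,0,300) if n[0]=='w' else (240,420,160,340))))
c=shot('wrist','w8'); print(dark(c,160,480,0,300)); c=shot('side','sd8'); print(dark(c,240,420,160,340)); print(ctrl.get_state()['contact_force'],pose()[0])
E
```

```text
w7 [(275, 7, 674, [91, 0, 47, 20]), (339, 55, 4891, [133, 0, 89, 110])]
sd7 [(359, 166, 436, [94, 0, 48, 15]), (405, 163, 257, [143, 0, 37, 10]), (319, 271, 887, [58, 92, 42, 42])]
[(321, 59, 12615, [98, 0, 133, 149])]
[(374, 171, 1845, [82, 0, 98, 27]), (317, 273, 861, [56, 96, 41, 34])]
[-0.37086263  0.0194197  -4.21181077] [ 0.47682641 -0.02615895  0.05896454]
```

```bash
cat >> h.py <<'E'
LIP=np.array([.137,.001,.055])
def liptgt(L,th,az=0.,roll=0.):
    Q=Rt(az,np.radians(th),np.radians(roll)); return np.array(L)-Q.apply(LIP),Q
def path(poses,g=-1,start=None):
    p,Rr=start or pose()
    print(';'.join(' '.join(f'{v:g}' for v in row(p,Rr,*q)+0.)+f' {g}' for q in poses))
    q=row(p,Rr,*poses[-1]); return p+Rr.apply(q[3:]*.2),Rr*R.from_rotvec(q[:3]*2*np.pi)
E
python3 - <<'E'
from h import *
L0=np.array([.4762,.112,.0035]); u=np.array([0,.654,.757])
p,Rr=pose(); print('lip now',p+Rr.apply(LIP))
e=path([liptgt(L0+u*.004*k,2.2*k) for k in range(1,12)])
f=path([liptgt(L0+u*.046+np.array([0,-.004,0.018])*k,24) for k in range(1,11)],start=e); print(f[0])
E
```

```text
lip now [0.47799543 0.11002179 0.00196947]
0 0.008 0 0.009 -0.008 0.014 -1;0 0.015 0 0.013 -0.008 0.025 -1;0 0.021 0 0.019 -0.008 0.037 -1;0 0.027 0 0.025 -0.008 0.049 -1;0 0.033 0 0.032 -0.008 0.062 -1;0 0.039 0 0.041 -0.008 0.075 -1;0 0.045 0 0.05 -0.008 0.087 -1;0 0.051 0 0.061 -0.008 0.1 -1;0 0.057 0 0.073 -0.008 0.113 -1;0 0.063 0 0.085 -0.008 0.126 -1;0 0.07 0 0.099 -0.008 0.139 -1
0 -0.001 0 0.029 0 -0.096 -1;0 -0.001 0 0.048 0 -0.187 -1;0 -0.001 0 0.067 0 -0.277 -1;0 -0.001 0 0.086 0 -0.367 -1;0 -0.001 0 0.105 0 -0.457 -1;0 -0.001 0 0.124 0 -0.548 -1;0 -0.001 0 0.142 0 -0.638 -1;0 -0.001 0 0.161 0 -0.728 -1;0 -0.001 0 0.18 0 -0.818 -1;0 -0.001 0 0.199 0 -0.909 -1
[ 0.47516768 -0.04550502  0.21290678]
```

Run:
```python
from h import *
L0=np.array([.4762,.112,.0035]); u=np.array([0,.654,.757])
e=path([liptgt(L0+u*.004*k,1.4*k) for k in range(1,12)])
f=path([liptgt(L0+u*.046+np.array([0,-.004,0.016])*k,15+.5*k) for k in range(1,11)],start=e); print(f[0])
```

```text
0 0.006 0 0.012 -0.008 0.004 -1;0 0.01 0 0.019 -0.008 0.006 -1;0 0.014 0 0.027 -0.008 0.007 -1;0 0.018 0 0.035 -0.008 0.009 -1;0 0.022 0 0.043 -0.008 0.012 -1;0 0.026 0 0.052 -0.008 0.014 -1;0 0.03 0 0.061 -0.008 0.016 -1;0 0.033 0 0.07 -0.008 0.018 -1;0 0.037 0 0.08 -0.008 0.021 -1;0 0.041 0 0.091 -0.008 0.023 -1;0 0.045 0 0.102 -0.008 0.026 -1
0 0 0 0.009 0 -0.087 -1;0 0.002 0 0.009 0 -0.163 -1;0 0.003 0 0.009 0 -0.24 -1;0 0.005 0 0.008 0 -0.316 -1;0 0.006 0 0.008 0 -0.393 -1;0 0.007 0 0.008 0 -0.469 -1;0 0.009 0 0.007 0 -0.545 -1;0 0.01 0 0.007 0 -0.622 -1;0 0.011 0 0.007 0 -0.698 -1;0 0.013 0 0.007 0 -0.774 -1
[ 0.47517002 -0.04549704  0.20310609]
```

>>> send_rows(
  moves="0 0.006 0 0.012 -0.004 0.003 -1;0 0.01 0 0.019 -0.004 0.005 -1;0 0.014 0 0.027 -0.004 0.007 -1;0 0.018 0 0.035 -0.004 0.009 -1;0 0.022 0 0.043 -0.004 0.011 -1;0 0.026 0 0.052 -0.004 0.013 -1;0 0.03 0 0.061 -0.004 0.015 -1;0 0.033 0 0.07 -0.004 0.018 -1;0 0.037 0 0.08 -0.004 0.021 -1;0 0.041 0 0.091 -0.004 0.023 -1;0 0.045 0 0.102 -0.004 0.026 -1",
)

```text
time: 23.98
eef_pos: [0.4761, -0.0067, 0.0535]
tcp_rot: [0.701, 0.7, 0.095, -0.094]
contact_force: [0.4, 0.2, -3.2]
opening: 0.163
finger_force: 108.7
```

>>> send_rows(
  moves="0 0 0 0.009 0 -0.06 -1;0 0.002 0 0.009 0 -0.12 -1;0 0.003 0 0.009 0 -0.2 -1;0 0.005 0 0.008 0 -0.3 -1;0 0.006 0 0.008 0 -0.393 -1;0 0.007 0 0.008 0 -0.469 -1;0 0.009 0 0.007 0 -0.545 -1;0 0.01 0 0.007 0 -0.622 -1;0 0.011 0 0.007 0 -0.698 -1;0 0.013 0 0.007 0 -0.774 -1;0 0.013 0 0.007 0 -0.774 -1",
)

```text
time: 25.35
eef_pos: [0.4769, -0.047, 0.2047]
tcp_rot: [0.697, 0.696, 0.123, -0.121]
contact_force: [0.0, 0.2, -3.7]
opening: 0.166
finger_force: 108.8
```

Run:
```python
from h import *
c=shot('wrist','w9'); print(dark(c,160,480,0,300)); d=shot('side','sd9'); print(dark(d,240,420,160,340)); print(ctrl.get_state()['contact_force'],ctrl.get_state()['qpos'].round(2),pose()[0])
shot('scene','sc9')
```

```text
[(360, 21, 2015, [176, 0, 51, 49]), (315, 85, 9660, [100, 14, 119, 145]), (302, 182, 273, [133, 172, 17, 22])]
[(323, 215, 831, [60, 40, 45, 32]), (343, 256, 92, [98, 91, 12, 13])]
[-0.83564558 -0.03384102 -4.72692264] [-0.48 -0.09  2.04  0.31  1.37 -0.57] [ 0.4758061  -0.04619919  0.20293527]
```

Run:
```python
from h import *
d=load('sd9'); print(onz(d,343,256,.018), onz(d,323,215,.16))
c=load('w9'); p,Rr=pose()
for u,v in [(360,21),(315,85),(302,182)]: print('tub?',onz(c,u,v,.018),'bowl?',onz(c,u,v,.16))
for L in ([.137,-.037,.055],[.137,.037,.055],[.047,-.037,.055],[.047,.037,.055]): print(proj(c,p+Rr.apply(L)).round())
S=load('sc9'); print(dark(S,250,400,150,250))
m=(c['image'][0:210:6,240:420:4].astype(int).sum(2)//3)
for r in m: print(''.join('#' if v<22 else '+' if v<45 else '.' for v in r))
```

```text
[0.45941686 0.00613236 0.018     ] [0.50370719 0.02446059 0.16      ]
tub? [0.52718045 0.22368943 0.018     ] bowl? [0.50716764 0.12770284 0.16      ]
tub? [0.46735754 0.13790021 0.018     ] bowl? [0.47073714 0.07545957 0.16      ]
tub? [0.45025844 0.00943415 0.018     ] bowl? [ 0.46032426 -0.00277272  0.16      ]
[266.  22.]
[376.  22.]
[273. 156.]
[369. 156.]
[(337, 160, 324, [76, 0, 23, 22]), (352, 161, 86, [97, 6, 10, 11]), (322, 194, 71, [67, 39, 10, 11])]
........................+#####++####.........
........................######+++###+........
........................#####++#+####........
.........#####+.........+############........
.......#########+........############........
......###########+.......###########.........
......############+......+#########+.........
.....+#############.......########+..........
......####################+#+++..............
......#####################..................
......######################.................
........########################.............
.........############+++#########............
............########+++++##########.
[... 275 characters left out ...]
..........
.........##################..................
..........+################..................
................###########..................
................###########..................
................##########...................
..................#######....................
....................+##......................
.............................................
.............................................
...............###...........................
..............###+...........................
..............###+...........................
...............##+...........................
.............................................
.............................................
```

Run:
```python
from h import *
p,Rr=pose(); L0=p+Rr.apply(LIP); print(L0)
L1=np.array([.5745,.29,.24]); n=10
f=lambda k,n: (1-np.cos(np.pi*k/n))/2
e=path([liptgt(L0+(L1-L0)*f(k,11)*.5/f(5.5,11),20) for k in range(1,6)]);print(e[0])
s=e[0]+e[1].apply(LIP)
e=path([liptgt(s+(L1-s)*f(6+k,12)*1. if 0 else s+(L1-s)*np.sin(np.pi/2*k/7),20) for k in (1,2,3,4,5,6,7,7)],start=e);print(e[0])
L2=np.array([.5745,.297,.135])
e=path([liptgt(L1+(L2-L1)*k/10,20-4*k) for k in range(1,11)],start=e);print(e[0])
L3=np.array([.5745,.31,.12])
e=path([liptgt(L2+(L3-L2)*k/8,-20-4.5*k) for k in range(1,9)]+[liptgt(L3,-56)]*3,start=e);print(e[0])
```

```text
[0.47668585 0.10157766 0.19773835]
0 0 0 0.019 0.011 0.002 -1;0 0 0 0.076 0.039 0.01 -1;0 0 0 0.165 0.085 0.021 -1;0 0 0 0.28 0.143 0.036 -1;0 0 0 0.411 0.21 0.053 -1
[0.51764926 0.03485176 0.22065238]
0 0 0 0.122 0.063 0.016 -1;0 0 0 0.237 0.121 0.03 -1;0 0 0 0.341 0.174 0.044 -1;0 0 0 0.428 0.218 0.055 -1;0 0 0 0.493 0.251 0.063 -1;0 0 0 0.534 0.272 0.069 -1;0 0 0 0.547 0.279 0.07 -1;0 0 0 0.547 0.279 0.07 -1
[0.57358527 0.14238249 0.24486612]
0 -0.011 0 0.006 0 0.004 -1;0 -0.022 0 0.016 0 0.009 -1;0 -0.033 0 0.028 0 0.015 -1;0 -0.044 0 0.044 0 0.024 -1;0 -0.056 0 0.062 0 0.035 -1;0 -0.067 0 0.083 0 0.049 -1;0 -0.078 0 0.107 -0.001 0.065 -1;0 -0.089 0 0.133 -0.001 0.083 -1;0 -0.1 0 0.161 -0.001 0.105 -1;0 -0.111 0 0.191 -0.001 0.13 -1
[0.57341493 0.18717385 0.23350897]
0 -0.013 0 0.034 0 -0.047 -1;0 -0.025 0 0.073 0 -0.092 -1;0 -0.038 0 0.115 0 -0.134 -1;0 -0.05 0 0.162 0 -0.174 -1;0 -0.063 0 0.211 0 -0.211 -1;0 -0.075 0 0.264 0 -0.245 -1;0 -0.088 0 0.32 0 -0.275 -1;0 -0.1 0 0.379 0 -0.301 -1;0 -0.1 0 0.379 0 -0.301 -1;0 -0.1 0 0.379 0 -0.301 -1;0 -0.1 0 0.379 0 -0.301 -1
[0.57354362 0.2789642  0.26423672]
```

>>> send_rows(
  moves="0 0 0 0.019 0.011 0.002 -1;0 0 0 0.076 0.039 0.01 -1;0 0 0 0.165 0.085 0.021 -1;0 0 0 0.28 0.143 0.036 -1;0 0 0 0.411 0.21 0.053 -1",
)

```text
time: 26.12
eef_pos: [0.5183, 0.0362, 0.2213]
tcp_rot: [0.697, 0.696, 0.123, -0.123]
contact_force: [0.8, 0.1, -4.0]
opening: 0.159
finger_force: 108.8
```

>>> send_rows(
  moves="0 0 0 0.122 0.063 0.016 -1;0 0 0 0.237 0.121 0.03 -1;0 0 0 0.341 0.174 0.044 -1;0 0 0 0.428 0.218 0.055 -1;0 0 0 0.493 0.251 0.063 -1;0 0 0 0.534 0.272 0.069 -1;0 0 0 0.547 0.279 0.07 -1;0 0 0 0.547 0.279 0.07 -1",
)

```text
time: 27.12
eef_pos: [0.5739, 0.1419, 0.2454]
tcp_rot: [0.697, 0.696, 0.122, -0.123]
contact_force: [-0.0, -0.1, -3.7]
opening: 0.16
finger_force: 108.7
```

>>> send_rows(
  moves="0 -0.011 0 0.006 0 0.004 -1;0 -0.022 0 0.016 0 0.009 -1;0 -0.033 0 0.028 0 0.015 -1;0 -0.044 0 0.044 0 0.024 -1;0 -0.056 0 0.062 0 0.035 -1;0 -0.067 0 0.083 0 0.049 -1;0 -0.078 0 0.107 -0.001 0.065 -1;0 -0.089 0 0.133 -0.001 0.083 -1;0 -0.1 0 0.161 -0.001 0.105 -1;0 -0.111 0 0.191 -0.001 0.13 -1;0 -0.111 0 0.191 -0.001 0.13 -1",
)

```text
time: 28.5
eef_pos: [0.573, 0.1878, 0.2329]
tcp_rot: [0.696, 0.697, -0.123, 0.121]
contact_force: [-0.3, 0.5, -2.6]
opening: 0.157
finger_force: 108.9
```

Run:
```python
from h import *
p,Rr=pose(); L2=p+Rr.apply(LIP);x=Rr.as_matrix()[:,0]; print(p,L2,'pitch',np.degrees(np.arcsin(x[2])),'az',x,ctrl.get_state()['qpos'].round(2))
L3=np.array([.5745,.31,.12])
e=path([liptgt(L2+(L3-L2)*k/8,-20-4.5*k) for k in range(1,9)]+[liptgt(L3,-56)]*3);print(e[0])
```

```text
[0.57304215 0.18782682 0.23289599] [0.57379892 0.2979358  0.1345576 ] pitch -19.89366445829147 az [-5.90933394e-04  9.40325573e-01 -3.40275575e-01] [ 0.29  0.2   1.67 -0.34  1.38  0.38]
0 -0.013 0 0.034 -0.001 -0.048 -1;0 -0.025 0 0.073 -0.001 -0.093 -1;0 -0.038 0 0.114 0 -0.135 -1;0 -0.05 0 0.16 0 -0.175 -1;0 -0.063 0 0.209 0 -0.212 -1;0 -0.075 0 0.262 0.001 -0.246 -1;0 -0.088 0 0.317 0.001 -0.276 -1;0 -0.1 0 0.375 0.002 -0.303 -1;0 -0.1 0 0.375 0.002 -0.303 -1;0 -0.1 0 0.375 0.002 -0.303 -1;0 -0.1 0 0.375 0.002 -0.303 -1
[0.57357662 0.27897177 0.26435759]
```

>>> send_rows(
  moves="0 -0.013 0 0.034 0 -0.048 -1;0 -0.025 0 0.073 0 -0.093 -1;0 -0.038 0 0.114 0 -0.135 -1;0 -0.05 0 0.16 0 -0.175 -1;0 -0.063 0 0.209 0 -0.212 -1;0 -0.075 0 0.262 0 -0.246 -1;0 -0.088 0 0.317 0 -0.276 -1;0 -0.1 0 0.375 0 -0.303 -1;0 -0.1 0 0.375 0 -0.303 -1;0 -0.1 0 0.375 0 -0.303 -1;0 -0.1 0 0.375 0 -0.303 -1",
)

```text
time: 29.88
eef_pos: [0.5743, 0.2772, 0.2666]
tcp_rot: [0.626, 0.624, -0.331, 0.331]
contact_force: [0.4, 0.3, -1.4]
opening: 0.163
finger_force: 109.1
```

Run:
```python
from h import *
p,Rr=pose(); x=Rr.as_matrix()[:,0]; print(p,p+Rr.apply(LIP),'pitch',np.degrees(np.arcsin(x[2])),ctrl.get_state()['qpos'].round(2),ctrl.get_state()['contact_force'])
c=shot('wrist','w10');d=shot('side','sd10');s=shot('scene','sc10')
print(dark(d,240,420,160,340),dark(s,250,400,150,250))
m=(c['image'][0:300:6,160:480:5].astype(int).sum(2)//3)
for r in m: print(''.join('#' if v<22 else '+' if v<60 else '.' for v in r))
```

```text
[0.57433744 0.27724621 0.26658567] [0.57560309 0.30859721 0.12232717] pitch -55.86422111849636 [ 0.58  0.52  1.39 -0.79  1.81  0.62] [ 0.4439762   0.25006288 -1.36502263]
[(331, 281, 6935, [0, 84, 180, 72])] [(322, 194, 65, [68, 39, 9, 10])]
#+.......++++++++......+..++++..........+.........++++++........
##.......+++++.++.........+.......................++++++........
##+.......+++++....+...............................++++.........
###........+++.++.+.+.......................+......++++.........
+###.......+++.....++.......................+......+++..........
+###+.......++......+.......................+......+++..........
#####.......++......+.......................+......++...........
.#####..............+.......................+......++...........
######+........+....+.......................+...................
###+###.............+.......................++..................
....................+.......................+...................
....................++......................+...................
....................++......................+...............++++
.............
[... 1691 characters left out ...]
..................................................
................................................................
++++++++++++++++++++............................................
......++++++++++++++.++...++.+........++........................
.........................+#+.+######+.+#+.......................
.........................##+.+######+.+##.......................
.........................##..+######+.+##.......................
........................+##..#######+..##.......................
.....+++++++.+.++.+.+++.####++######++####......................
...............+##+....######+######+######....+#+..............
.............+#####+#########+###+###########++#####+...........
```

Run:
```python
from h import *
p,Rr=pose(); L=p+Rr.apply(LIP); L1=np.array([.5745,.29,.23])
e=path([liptgt(L+(L1-L)*k/7,-56+8*k) for k in range(1,8)]);print(e[0])
plan([(e[0],Rt(0)),([.4768,-.197,.19],Rt(0))],start=e)
```

```text
0 0.022 0 -0.103 0.001 0.065 -1;0 0.044 0 -0.192 0 0.134 -1;0 0.066 0 -0.267 0 0.205 -1;0 0.089 0 -0.328 0 0.275 -1;0 0.111 0 -0.374 -0.001 0.343 -1;0 0.133 0 -0.407 -0.001 0.406 -1;0 0.155 0 -0.427 -0.002 0.463 -1
[0.57345839 0.1530579  0.28504264]
3x: 0 0 -0 0 0 0 -> [0.573 0.153 0.285]
4x: 0 0 -0 -0.875 -0.24 0.239 -> [ 0.525 -0.022  0.238]
6x: 0 0 -0 -0.875 -0.24 0.239 -> [ 0.477 -0.197  0.19 ]
```

>>> send_rows(
  moves="0 0.022 0 -0.103 0 0.065 -1;0 0.044 0 -0.192 0 0.134 -1;0 0.066 0 -0.267 0 0.205 -1;0 0.089 0 -0.328 0 0.275 -1;0 0.111 0 -0.374 0 0.343 -1;0 0.133 0 -0.407 0 0.406 -1;0 0.155 0 -0.427 -0.002 0.463 -1;0 0.155 0 -0.427 -0.002 0.463 -1",
)

```text
time: 31.02
eef_pos: [0.5733, 0.1506, 0.2849]
tcp_rot: [0.709, 0.705, -0.002, 0.002]
contact_force: [-0.3, -0.1, -1.7]
opening: 0.164
finger_force: 109.0
```

>>> send_rows(
  moves="0 0 0 -0.3 -0.08 0.08 -1;0 0 0 -0.6 -0.16 0.16 -1;0 0 0 -0.875 -0.24 0.239 -1",
)

```text
time: 31.4
eef_pos: [0.5247, -0.0222, 0.2372]
tcp_rot: [0.707, 0.708, -0.002, 0.002]
contact_force: [1.6, -0.8, -1.4]
opening: 0.161
finger_force: 109.0
```

>>> send_rows(
  moves="0 0 0 -0.3 -0.08 0.08 -1;0 0 0 -0.6 -0.16 0.16 -1;0 0 0 -0.875 -0.24 0.239 -1;0 0 0 -0.875 -0.24 0.239 -1;0 0 0 -0.875 -0.24 0.239 -1",
)

```text
time: 32.02
eef_pos: [0.4774, -0.1958, 0.1902]
tcp_rot: [0.707, 0.707, -0.001, 0.001]
contact_force: [0.4, -0.1, -1.0]
opening: 0.159
finger_force: 108.9
```

Run:
```python
from h import *
shot('scene','sc11');shot('side','sd11')
a=cv2.imread('pics/sc11.png')[110:260,240:490]; b=cv2.imread('pics/sd11.png')[150:400,130:430]
cv2.imwrite('pics/m11.png',np.hstack([cv2.resize(a,(400,240),interpolation=cv2.INTER_CUBIC)[:,:] if 0 else np.pad(cv2.resize(a,(400,240),interpolation=cv2.INTER_CUBIC),((0,93),(0,0),(0,0))),cv2.resize(b,(400,333),interpolation=cv2.INTER_CUBIC)]))
plan([([.4768,-.197,.12],Rt(0)),([.4768,-.197,.0605],Rt(0))])
```

```text
4x: 0 0.001 0 -0.008 -0.006 0.353 -> [ 0.477 -0.197  0.12 ]
3x: 0 -0 0 -0.001 0 0.298 -> [ 0.477 -0.197  0.06 ]
```

View pics/m11.png

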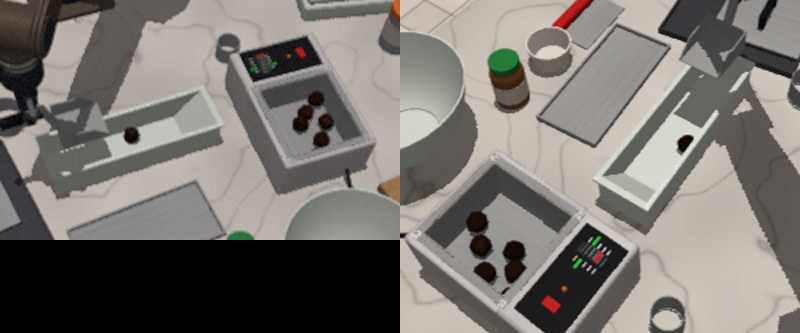

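>>> send_rows(
  moves="0 0 0 -0.004 -0.004 0.1 -1;0 0 0 -0.004 -0.004 0.25 -1;0 0 0 -0.004 -0.004 0.353 -1;0 0 0 -0.004 -0.004 0.353 -1",
)

```text
time: 32.62
eef_pos: [0.4758, -0.1953, 0.118]
tcp_rot: [0.706, 0.708, -0.002, -0.001]
contact_force: [0.7, -0.0, -1.8]
opening: 0.163
finger_force: 108.9
```

>>> send_rows(
  moves="0 0 0 0 0 0.1 -1;0 0 0 0 0 0.2 -1;0 0 0 0 0 0.27 -1;0 0 0 0 0 0.298 -1;0 -0.0025 0 0 0 0.298 -1;0 -0.0025 0 0 0 0.298 -1",
)

```text
time: 33.38
eef_pos: [0.4768, -0.1977, 0.0606]
tcp_rot: [0.707, 0.707, -0.007, 0.007]
contact_force: [0.4, 0.0, -1.3]
opening: 0.16
finger_force: 109.0
```

>>> send_rows(
  moves="0 0 0 0.04 0 0 -1;0 0 0 0.08 0 0 -1;0 0 0 0.12 0 0 -1;0 0 0 0.16 0 0 -1;0 0 0 0.2 0 0 -1;0 0 0 0.24 0 -0.001 -1;0 0 0 0.28 0 -0.002 -1;0 0 0 0.32 0 -0.002 -1;0 0 0 0.36 0 -0.003 -1;0 0 0 0.4 0 -0.004 -1;0 0 0 0.44 0 -0.005 -1;0 0 0 0.44 0 -0.005 -1",
)

```text
time: 34.88
eef_pos: [0.4764, -0.109, 0.0592]
tcp_rot: [0.707, 0.707, -0.007, 0.007]
contact_force: [0.5, 0.3, -1.0]
opening: 0.16
finger_force: 109.1
```

>>> send_rows(
  moves="0 0 0 0.04 0 0 -1;0 0 0 0.08 0 -0.001 -1;0 0 0 0.12 0 -0.001 -1;0 0 0 0.16 0 -0.002 -1;0 0 0 0.2 0 -0.003 -1;0 0 0 0.24 0 -0.003 -1;0 0 0 0.28 0 -0.004 -1;0 0 0 0.32 0 -0.004 -1;0 0 0 0.36 0 -0.005 -1;0 0 0 0.4 0 -0.006 -1;0 0 0 0.4 0 -0.006 -1",
)

```text
time: 36.25
eef_pos: [0.4763, -0.029, 0.0587]
tcp_rot: [0.707, 0.707, -0.007, 0.007]
contact_force: [0.1, 0.8, -1.8]
opening: 0.162
finger_force: 109.0
```

Run:
```python
from h import *
p,Rr=pose(); print(p,p+Rr.apply(LIP),ctrl.get_state()['contact_force'])
c=shot('wrist','w12'); print(dark(c,160,480,0,300))
for L in ([.137,-.037,.055],[.137,.037,.055]): print(proj(c,p+Rr.apply(L)).round())
L0=np.array([p[0]+.0005,.112,.0045]); u=np.array([0,.654,.757])
e=path([liptgt(L0+u*.004*k,1.4*k) for k in range(0,12)])
```

```text
[ 0.47631669 -0.02897834  0.05874756] [0.47733041 0.10697232 0.00120287] [ 0.09836298  0.79431484 -1.82804025]
[(279, 15, 1478, [92, 0, 51, 37])]
[268.  21.]
[379.  22.]
0 0.003 0 0.021 -0.003 -0.004 -1;0 0.007 0 0.028 -0.003 -0.003 -1;0 0.011 0 0.035 -0.003 -0.001 -1;0 0.015 0 0.042 -0.003 0.001 -1;0 0.019 0 0.05 -0.003 0.003 -1;0 0.022 0 0.059 -0.003 0.005 -1;0 0.026 0 0.067 -0.003 0.007 -1;0 0.03 0 0.076 -0.003 0.01 -1;0 0.034 0 0.086 -0.003 0.012 -1;0 0.038 0 0.096 -0.003 0.014 -1;0 0.042 0 0.106 -0.003 0.017 -1;0 0.046 0 0.117 -0.003 0.019 -1
```

>>> send_rows(
  moves="0 0 0 0.025 -0.003 -0.002 -1;0 0.003 0 0.03 -0.003 -0.003 -1;0 0.009 0 0.035 -0.003 -0.001 -1;0 0.015 0 0.042 -0.003 0.001 -1;0 0.019 0 0.05 -0.003 0.003 -1;0 0.022 0 0.059 -0.003 0.005 -1;0 0.026 0 0.067 -0.003 0.007 -1;0 0.03 0 0.076 -0.003 0.01 -1;0 0.034 0 0.086 -0.003 0.012 -1;0 0.038 0 0.096 -0.003 0.014 -1;0 0.042 0 0.106 -0.003 0.017 -1;0 0.046 0 0.117 -0.003 0.019 -1",
)

```text
time: 37.8
eef_pos: [0.4759, -0.0062, 0.0545]
tcp_rot: [0.701, 0.7, 0.096, -0.096]
contact_force: [-0.4, -0.5, -1.1]
opening: 0.164
finger_force: 109.0
```

Run:
```python
from h import *
p,Rr=pose(); L=p+Rr.apply(LIP); x=Rr.as_matrix()[:,0]; print(p,L,np.degrees(np.arcsin(x[2])))
c=shot('wrist','w13'); print(dark(c,160,480,0,300))
for q in ([.137,-.037,.055],[.137,.037,.055]): print(proj(c,p+Rr.apply(q)).round())
u=np.array([0,.654,.757])
e=path([liptgt(L+u*.003*k,15+1.2*k) for k in range(1,8)])
f=path([liptgt(L+u*.022+np.array([0,-.004,0.016])*k,23.5) for k in range(1,11)],start=e); print(f[0])
```

```text
[ 0.47589442 -0.00621038  0.05453515] [0.47705788 0.14052347 0.03832324] 15.568737685282777
[(282, 17, 1612, [97, 0, 49, 44])]
[268.  22.]
[379.  22.]
0 0.002 0 0.01 0.001 -0.001 -1;0 0.005 0 0.017 0.001 0.005 -1;0 0.008 0 0.025 0.001 0.011 -1;0 0.012 0 0.032 0.001 0.017 -1;0 0.015 0 0.04 0.001 0.024 -1;0 0.018 0 0.048 0.001 0.031 -1;0 0.022 0 0.057 0.001 0.037 -1
0 0 0 0.018 0 -0.082 -1;0 0 0 0.031 0 -0.163 -1;0 0 0 0.045 0 -0.245 -1;0 0 0 0.058 0 -0.326 -1;0 0 0 0.072 0 -0.407 -1;0 0 0 0.086 0 -0.489 -1;0 0 0 0.099 0 -0.57 -1;0 0 0 0.113 0 -0.651 -1;0 0 0 0.126 0 -0.733 -1;0 0 0 0.14 0 -0.814 -1
[ 0.47600836 -0.0326237   0.21077098]
```

Run:
```python
from h import *
p,Rr=pose(); L=p+Rr.apply(LIP)
u=np.array([0,.654,.757])
e=path([liptgt(L+u*.0016*k,15.5+1.4*k) for k in range(1,11)])
```

```text
0 0.004 0 0.001 0.001 0.011 -1;0 0.008 0 0.001 0.001 0.024 -1;0 0.011 0 0.002 0.001 0.036 -1;0 0.015 0 0.003 0.001 0.049 -1;0 0.019 0 0.005 0.001 0.062 -1;0 0.023 0 0.007 0.001 0.075 -1;0 0.027 0 0.01 0.001 0.088 -1;0 0.031 0 0.013 0.001 0.102 -1;0 0.035 0 0.017 0.001 0.115 -1;0 0.039 0 0.021 0.001 0.128 -1
```

>>> send_rows(
  moves="0 0.004 0 0.001 0 0.011 -1;0 0.008 0 0.001 0 0.024 -1;0 0.011 0 0.002 0 0.036 -1;0 0.015 0 0.003 0 0.049 -1;0 0.019 0 0.005 0 0.062 -1;0 0.023 0 0.007 0 0.075 -1;0 0.027 0 0.01 0 0.088 -1;0 0.031 0 0.013 0 0.102 -1;0 0.035 0 0.017 0 0.115 -1;0 0.039 0 0.021 0 0.128 -1;0 0.039 0 0.021 0 0.128 -1",
)

```text
time: 39.22
eef_pos: [0.4762, 0.0042, 0.0311]
tcp_rot: [0.684, 0.683, 0.18, -0.18]
contact_force: [-0.8, 0.3, -0.2]
opening: 0.159
finger_force: 109.3
```

Run:
```python
from h import *
p,Rr=pose(); L=p+Rr.apply(LIP); x=Rr.as_matrix()[:,0]; print(p,L,np.degrees(np.arcsin(x[2])),ctrl.get_state()['contact_force'])
c=shot('wrist','w14'); print(dark(c,160,480,0,300))
e=path([liptgt(L+np.array([0,-.001*k*0,0.004])*k,30) for k in range(1,9)])
```

```text
[0.47623533 0.00421684 0.03114041] [0.47745785 0.15052641 0.05081312] 29.531317649667947 [-0.81566844  0.29511114 -0.20241907]
[(294, 134, 1595, [114, 110, 41, 50])]
0 0.001 0 0.007 0.001 -0.012 -1;0 0.001 0 0.017 0.001 -0.029 -1;0 0.001 0 0.027 0.001 -0.046 -1;0 0.001 0 0.037 0.001 -0.064 -1;0 0.001 0 0.047 0.001 -0.081 -1;0 0.001 0 0.057 0.001 -0.099 -1;0 0.001 0 0.067 0.001 -0.116 -1;0 0.001 0 0.076 0.001 -0.134 -1
```

Run:
```python
from h import *
p,Rr=pose(); L=p+Rr.apply(LIP)
e=path([liptgt(L+np.array([0,-.004,0.019])*k,29.5-k) for k in range(1,10)]); print(e[0])
s=e[0]+e[1].apply(LIP); L1=np.array([.5745,.29,.24])
e=path([liptgt(s+(L1-s)*k/6,20) for k in range(1,7)]+[liptgt(L1,20)],start=e);print(e[0])
L3=np.array([.5745,.31,.12])
e=path([liptgt(L1+(L3-L1)*k/8,20-6*k) for k in range(1,9)],start=e);print(e[0])
e=path([liptgt(L3,-28-7*k) for k in range(1,5)]+[liptgt(L3,-56)]*4,start=e);print(e[0])
```

```text
0 -0.003 0 0.034 0.001 -0.104 -1;0 -0.006 0 0.069 0.001 -0.209 -1;0 -0.008 0 0.103 0.001 -0.313 -1;0 -0.011 0 0.138 0.001 -0.417 -1;0 -0.014 0 0.173 0.001 -0.521 -1;0 -0.017 0 0.209 0.001 -0.625 -1;0 -0.019 0 0.244 0.001 -0.729 -1;0 -0.022 0 0.28 0.002 -0.833 -1;0 -0.025 0 0.316 0.002 -0.937 -1
[ 0.47647278 -0.03304105  0.22540325]
0 -0.001 0 0.145 0.082 0.031 -1;0 -0.001 0 0.287 0.162 0.068 -1;0 -0.001 0 0.429 0.243 0.105 -1;0 -0.001 0 0.572 0.323 0.143 -1;0 -0.001 0 0.714 0.404 0.18 -1;0 -0.001 0 0.856 0.484 0.217 -1;0 -0.001 0 0.856 0.484 0.217 -1
[0.57349873 0.14238651 0.24475197]
0 -0.017 0 0.019 0 0.004 -1;0 -0.034 0 0.045 0 0.013 -1;0 -0.05 0 0.077 0 0.026 -1;0 -0.067 0 0.116 0 0.044 -1;0 -0.084 0 0.16 0 0.068 -1;0 -0.1 0 0.209 0 0.099 -1;0 -0.117 0 0.263 0 0.136 -1;0 -0.134 0 0.32 -0.001 0.18 -1
[0.57340155 0.2148686  0.23298858]
0 -0.019 0 0.039 0 -0.081 -1;0 -0.039 0 0.087 0 -0.157 -1;0 -0.058 0 0.144 0 -0.227 -1;0 -0.077 0 0.209 0 -0.289 -1;0 -0.077 0 0.209 0 -0.289 -1;0 -0.077 0 0.209 0 -0.289 -1;0 -0.077 0 0.209 0 -0.289 -1;0 -0.077 0 0.209 0 -0.289 -1
[0.57347242 0.27896627 0.26428658]
```

>>> send_rows(
  moves="0 -0.003 0 0.034 0 -0.104 -1;0 -0.006 0 0.069 0 -0.209 -1;0 -0.008 0 0.103 0 -0.313 -1;0 -0.011 0 0.138 0 -0.417 -1;0 -0.014 0 0.173 0 -0.521 -1;0 -0.017 0 0.209 0 -0.625 -1;0 -0.019 0 0.244 0 -0.729 -1;0 -0.022 0 0.28 0 -0.833 -1;0 -0.025 0 0.316 0 -0.937 -1;0 -0.025 0 0.316 0 -0.937 -1",
)

```text
time: 40.52
eef_pos: [0.4771, -0.0334, 0.2279]
tcp_rot: [0.696, 0.696, 0.127, -0.123]
contact_force: [-0.3, -0.5, -1.9]
opening: 0.165
finger_force: 109.0
```

>>> send_rows(
  moves="0 0 0 0.06 0.04 0.015 -1;0 0 0 0.145 0.082 0.031 -1;0 0 0 0.287 0.162 0.068 -1;0 0 0 0.429 0.243 0.105 -1;0 0 0 0.572 0.323 0.143 -1;0 0 0 0.714 0.404 0.18 -1;0 0 0 0.8 0.46 0.2 -1;0 0 0 0.856 0.484 0.217 -1;0 0 0 0.856 0.484 0.217 -1",
)

```text
time: 41.65
eef_pos: [0.5726, 0.1431, 0.244]
tcp_rot: [0.696, 0.696, 0.125, -0.126]
contact_force: [-0.7, -0.3, -1.9]
opening: 0.16
finger_force: 109.0
```

>>> send_rows(
  moves="0 -0.017 0 0.019 0 0.004 -1;0 -0.034 0 0.045 0 0.013 -1;0 -0.05 0 0.077 0 0.026 -1;0 -0.067 0 0.116 0 0.044 -1;0 -0.084 0 0.16 0 0.068 -1;0 -0.1 0 0.209 0 0.099 -1;0 -0.117 0 0.263 0 0.136 -1;0 -0.134 0 0.32 0 0.18 -1;0 -0.134 0 0.32 0 0.18 -1",
)

```text
time: 42.78
eef_pos: [0.5718, 0.2162, 0.2311]
tcp_rot: [0.686, 0.687, -0.171, 0.168]
contact_force: [-0.2, -0.5, -2.1]
opening: 0.161
finger_force: 109.1
```

>>> send_rows(
  moves="0 -0.019 0 0.039 0 -0.081 -1;0 -0.039 0 0.087 0 -0.157 -1;0 -0.058 0 0.144 0 -0.227 -1;0 -0.077 0 0.209 0 -0.289 -1;0 -0.077 0 0.209 0 -0.289 -1;0 -0.077 0 0.209 0 -0.289 -1;0 -0.077 0 0.209 0 -0.289 -1;0 -0.077 0 0.209 0 -0.289 -1",
)

```text
time: 43.78
eef_pos: [0.5733, 0.2782, 0.2661]
tcp_rot: [0.627, 0.625, -0.329, 0.328]
contact_force: [-0.0, 0.3, -1.4]
opening: 0.156
finger_force: 109.1
```

Run:
```python
from h import *
p,Rr=pose(); x=Rr.as_matrix()[:,0]; L=p+Rr.apply(LIP); print(p,L,'pitch',np.degrees(np.arcsin(x[2])))
c=shot('wrist','w15');d=shot('side','sd15');s=shot('scene','sc15')
print(dark(c,240,420,0,170),dark(s,250,480,110,250))
L1=np.array([.5745,.29,.23])
e=path([liptgt(L+(L1-L)*k/7,-56+8*k) for k in range(1,8)]);print(e[0])
plan([([.60,.06,.285],Rt(.13)),([.6672,-.06,.18],Rt(.13))],start=e)
```

```text
[0.57329012 0.27818768 0.26607103] [0.57454139 0.31079681 0.12209159] pitch -55.364086351946874
[] [(284, 117, 240, [12, 0, 50, 17]), (442, 179, 166, [183, 57, 17, 24]), (427, 188, 50, [173, 73, 9, 9]), (440, 197, 77, [186, 82, 10, 11])]
0 0.021 0 -0.105 0.003 0.059 -1;0 0.043 0 -0.196 0.003 0.129 -1;0 0.065 0 -0.272 0.003 0.2 -1;0 0.087 0 -0.334 0.003 0.271 -1;0 0.109 0 -0.382 0.003 0.34 -1;0 0.132 0 -0.416 0.003 0.404 -1;0 0.154 0 -0.437 0.003 0.462 -1
[0.57342861 0.15307917 0.28497056]
4x: 0 -0 -0.021 -0.465 0.134 -0 -> [0.6   0.06  0.285]
5x: 0 -0 0 -0.639 0.254 0.524 -> [ 0.667 -0.06   0.18 ]
```

>>> send_rows(
  moves="0 0.021 0 -0.105 0 0.059 -1;0 0.043 0 -0.196 0 0.129 -1;0 0.065 0 -0.272 0 0.2 -1;0 0.087 0 -0.334 0 0.271 -1;0 0.109 0 -0.382 0 0.34 -1;0 0.132 0 -0.416 0 0.404 -1;0 0.154 0 -0.437 0.003 0.462 -1;0 0.154 0 -0.437 0.003 0.462 -1",
)

```text
time: 44.92
eef_pos: [0.5733, 0.1505, 0.2849]
tcp_rot: [0.709, 0.705, -0.001, 0.001]
contact_force: [-0.8, 0.8, -2.7]
opening: 0.159
finger_force: 109.0
```

>>> send_rows(
  moves="0 0 -0.01 -0.23 0.06 0 -1;0 0 -0.021 -0.465 0.134 0 -1;0 0 -0.021 -0.465 0.134 0 -1",
)

```text
time: 45.3
eef_pos: [0.6006, 0.0583, 0.2844]
tcp_rot: [0.66, 0.751, -0.001, 0.0]
contact_force: [0.0, -0.2, -2.1]
opening: 0.162
finger_force: 109.1
```

>>> send_rows(
  moves="0 0 0 -0.213 0.085 0.17 -1;0 0 0 -0.43 0.17 0.35 -1;0 0 0 -0.639 0.254 0.524 -1;0 0 0 -0.639 0.254 0.524 -1;0 0 0 -0.639 0.254 0.524 -1",
)

```text
time: 45.92
eef_pos: [0.6673, -0.0581, 0.18]
tcp_rot: [0.659, 0.752, -0.0, -0.0]
contact_force: [-1.0, -0.2, -1.0]
opening: 0.161
finger_force: 108.9
```

Run:
```python
from h import *
d=shot('side','sd16');s=shot('scene','sc16')
b=cv2.imread('pics/sd16.png')[230:400,130:300]; a=cv2.imread('pics/sc16.png')[120:230,380:480]
for n,c,r in(('side',d,(140,290,230,385)),('scene',s,(395,470,150,225))): print(n,dark(c,*r))
p=pose()[0]; print(p)
plan([([.6672,-.059,.061],Rt(.13))])
```

```text
side [(187, 316, 209, [39, 78, 17, 17]), (190, 334, 199, [42, 96, 17, 17]), (208, 351, 635, [45, 101, 39, 40])]
scene [(436, 180, 357, [28, 17, 28, 26]), (440, 197, 79, [41, 42, 10, 10])]
[ 0.66779251 -0.05790246  0.18180175]
4x: 0 0 0 -0.005 -0.005 0.604 -> [ 0.667 -0.059  0.061]
```

>>> send_rows(
  moves="0 0 0 -0.005 -0.005 0.15 -1;0 0 0 -0.005 -0.005 0.3 -1;0 0 0 -0.005 -0.005 0.45 -1;0 0 0 -0.005 -0.005 0.55 -1;0 0 0 -0.005 -0.005 0.6 -1;0 0 0 -0.005 -0.005 0.612 -1;0 0 0 -0.005 -0.005 0.615 -1",
)

```text
time: 46.9
eef_pos: [0.6672, -0.0609, 0.0581]
tcp_rot: [0.659, 0.752, 0.0, 0.001]
contact_force: [-0.1, 0.2, -1.2]
opening: 0.161
finger_force: 108.9
```

>>> send_rows(
  moves="0 0 0 0 0 0.003 0.2;0 0 0 0 0 0 1;0 0 0 0 0 0 1;0 0 0 0 0 0 1;0 0 0 0 0 -0.15 1;0 0 0 0 0 -0.4 1;0 0 0 0 0 -0.8 1;0 0 0 0 0 -0.95 1;0 0 0 0 0 -0.95 1",
)

```text
time: 48.02
eef_pos: [0.6691, -0.0614, 0.2541]
tcp_rot: [0.659, 0.752, 0.003, 0.005]
contact_force: [-0.9, -0.1, -0.1]
opening: 0.999
finger_force: 0.0
```

Run:
```python
from h import *
plan([([.5745,.26,.30],Rt(-.045))])
```

```text
3x: 0.001 0 0.014 0.827 -0.128 -0.12 -> [0.622 0.099 0.277]
5x: 0.001 0.001 0.014 0.812 -0.201 -0.119 -> [0.574 0.26  0.3  ]
```

>>> send_rows(
  moves="0 0 0.014 0.827 -0.128 -0.12 1;0 0 0.014 0.827 -0.128 -0.12 1;0 0 0.014 0.827 -0.128 -0.12 1",
)

```text
time: 48.4
eef_pos: [0.6179, 0.102, 0.2697]
tcp_rot: [0.691, 0.722, -0.001, -0.001]
contact_force: [0.8, 1.1, 0.1]
opening: 1.001
finger_force: 0.0
```

>>> send_rows(
  moves="0 0 0.014 0.812 -0.201 -0.119 1;0 0 0.014 0.812 -0.201 -0.119 1;0 0 0.014 0.812 -0.201 -0.119 1;0 0 0.014 0.812 -0.201 -0.119 1;0 0 0.014 0.812 -0.201 -0.119 1",
)

```text
time: 49.02
eef_pos: [0.5719, 0.2599, 0.2932]
tcp_rot: [0.723, 0.691, -0.001, -0.0]
contact_force: [1.3, -0.5, -0.4]
opening: 1.003
finger_force: 0.0
```

Run:
```python
from h import *
c=shot('wrist','w17');shot('scene','sc17'); print(pose()[0])
a=cv2.imread('pics/w17.png')
b=cv2.imread('pics/sc17.png')[140:310,165:365]
cv2.imwrite('pics/m17.png',np.hstack([cv2.resize(a[0:340,90:490],(480,408)),np.pad(cv2.resize(b,(300,255),interpolation=cv2.INTER_CUBIC),((0,153),(0,0),(0,0)))]))
```

```text
[0.57240902 0.25906769 0.29353527]
```

View pics/m17.png

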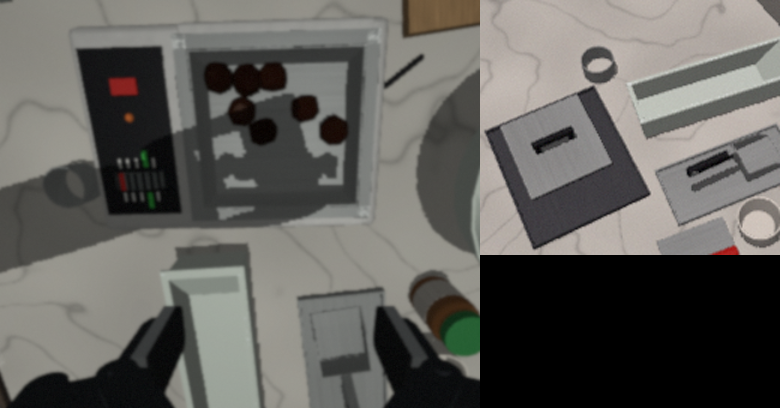

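Run:
```python
from h import *
c=load('w17'); M=np.array([onz(c,90+u/1.2,v/1.2,.108) for u,v in [(190,52),(362,48),(357,205),(189,208)]]); print(M.round(4),M.mean(0))
S=load('sc17'); a,b=[onz(S,165+(u-480)/1.5,140+v/1.5,.05) for u,v in [(535,146),(573,130)]]; print(a,b,np.linalg.norm(a-b),(a+b)/2,'az',np.arctan2(*(b-a)[[1,0]])-np.pi/2)
# same estimate for old pos as calibration
S=load('sc3'); a2,b2=[onz(S,165+X/340*320,120+(Y-375)/223*210,.05) for X,Y in [(46,515),(74,501)]]; print((a2+b2)/2)
m=(a+b)/2
plan([([.50,-.1,.25],Rt(.15)),([m[0],m[1]-.06,.2],Rt(.15))])
```

```text
[[0.4966 0.412  0.108 ]
 [0.6534 0.4083 0.108 ]
 [0.6535 0.2626 0.108 ]
 [0.4766 0.267  0.108 ]] [0.57003482 0.33745619 0.108     ]
[ 0.50260168 -0.39808062  0.05      ] [ 0.49131166 -0.31684796  0.05      ] 0.08201346855818288 [ 0.49695667 -0.35746429  0.05      ] az 0.13809911884483683
[ 0.54851667 -0.34713451  0.05      ]
3x: -0 0 -0.016 -0.905 -0.139 0.11 -> [0.536 0.08  0.272]
5x: -0 0 -0.015 -0.887 -0.229 0.11 -> [ 0.5  -0.1   0.25]
3x: -0 0 -0 -0.784 -0.124 0.126 -> [ 0.498 -0.259  0.225]
5x: -0 0 -0 -0.783 -0.124 0.125 -> [ 0.497 -0.417  0.2  ]
```

>>> send_rows(
  moves="0 0 -0.016 -0.905 -0.139 0.11 1;0 0 -0.016 -0.905 -0.139 0.11 1;0 0 -0.016 -0.905 -0.139 0.11 1",
)

```text
time: 49.5
eef_pos: [0.5357, 0.0778, 0.2719]
tcp_rot: [0.688, 0.726, -0.0, 0.0]
contact_force: [0.1, -0.4, 0.6]
opening: 1.001
finger_force: 0.0
```

>>> send_rows(
  moves="0 0 -0.015 -0.887 -0.229 0.11 1;0 0 -0.015 -0.887 -0.229 0.11 1;0 0 -0.015 -0.887 -0.229 0.11 1",
)

```text
time: 49.88
eef_pos: [0.4992, -0.102, 0.2502]
tcp_rot: [0.653, 0.757, -0.0, 0.0]
contact_force: [0.1, -0.1, -0.4]
opening: 1.002
finger_force: 0.0
```

>>> send_rows(
  moves="0 0 0 -0.784 -0.124 0.126 1;0 0 0 -0.784 -0.124 0.126 1;0 0 0 -0.784 -0.124 0.126 1",
)

```text
time: 50.25
eef_pos: [0.4976, -0.2616, 0.2244]
tcp_rot: [0.654, 0.756, -0.0, -0.001]
contact_force: [0.3, -0.3, -0.9]
opening: 0.996
finger_force: 0.0
```

>>> send_rows(
  moves="0 0 0 -0.783 -0.124 0.125 1;0 0 0 -0.783 -0.124 0.125 1;0 0 0 -0.783 -0.124 0.125 1;0 0 0 -0.783 -0.124 0.125 1;0 0 0 -0.783 -0.124 0.125 1",
)

```text
time: 50.88
eef_pos: [0.4973, -0.4162, 0.2]
tcp_rot: [0.653, 0.758, 0.0, -0.001]
contact_force: [0.0, 0.3, 0.2]
opening: 1.001
finger_force: 0.0
```

Run:
```python
from h import *
c=shot('wrist','w18'); print(pose()[0]); im=c['image'].astype(int)
g=im.max(2)
for r in g[0:270:6,150:510:5]: print(''.join('#' if v<30 else '+' if v<75 else '.' for v in r))
m=(g[0:250,200:460]<30).astype(np.uint8); n,l,s,ce=cv2.connectedComponentsWithStats(m)
for i in range(1,n):
    if s[i][4]>150:
        pts=np.argwhere(l==i)[:,::-1].astype(np.float32)+[200,0]; print(s[i],cv2.minAreaRect(pts.astype(np.float32)),cv2.boxPoints(cv2.minAreaRect(pts.astype(np.float32))).round(1).tolist())
```

```text
[ 0.49774667 -0.41566432  0.20043339]
....+..++++++++++++++++++++++...........................................
......+++++++++++#############+++++++++++++++++++++++++++++++++++++++++.
........+++++++++##############+#++++++++++++++++++++++++++++++++++++#+.
............+++++#################+++++++++++++++++++++++++++++++++++#+.
.............++++#################+++++++++++++++++++++++++++++++++++#..
..............+++##################+++++++++++++++++++++++++++++++++++..
...............++###################++++++++++++++++++++++++++++++++#+..
................+###################++++++++++++++++++++++++++++++++#+..
.................#++++++++++++++++++++..............++++++++++++++++#+..
.................+++++++++++++++++++++..............++++++++++++++++#...
.................++++++++++++++++++++++.............+++++++++++++++++...
..................++++++++++++++++..+++.............+++++++++++++++#+...
..................+++++++++++++++...++++............+++++++++++++++#+...
..................+++++++++++++......++++...........+++++++++++++++#....
..................+++++++++++.........++
[... 1891 characters left out ...]
.......................................
........................................................................
........................................................................
+++............++#+................................#++..................
#############++++##..................+.............##++..............+++
[  31    5  229   45 3791] ((345.0, 27.0), (44.0, 228.0), 90.0) [[231.0, 5.0], [459.0, 5.0], [459.0, 49.0], [231.0, 49.0]]
[117  88  13  84 909] ((323.0, 129.5), (83.0, 12.0), 90.0) [[317.0, 88.0], [329.0, 88.0], [329.0, 171.0], [317.0, 171.0]]
[ 53 216 207   3 341] ((356.0, 217.0), (2.0, 206.0), 90.0) [[253.0, 216.0], [459.0, 216.0], [459.0, 218.0], [253.0, 218.0]]
```

Run:
```python
from h import *
c=load('w18')
for z in (.045,.05,.056):
    a,b=onz(c,323.5,88,z),onz(c,323.5,171.5,z); print(z,a[:2],b[:2],np.linalg.norm(a-b),(a+b)[:2]/2,np.arctan2(*(a-b)[[1,0]])-np.pi/2)
m=(onz(c,323.5,88,.05)+onz(c,323.5,171.5,.05))/2
print('plate',[onz(c,150+5*u,6*v,.015).round(3)[:2] for u,v in [(17,8),(51,8),(50,33),(20,33)]])
az=.148
plan([([m[0],m[1],.10],Rt(az)),([m[0],m[1],.0125],Rt(az))])
```

```text
0.045 [ 0.48302019 -0.31516047] [ 0.4964426  -0.40339581] 0.08925041190961162 [ 0.4897314  -0.35927814] 0.1509632589129628
0.05 [ 0.48304683 -0.31545401] [ 0.49625457 -0.40227816] 0.08782298678849813 [ 0.4896507  -0.35886609] 0.15096325891296258
0.056 [ 0.4830788  -0.31580626] [ 0.49602894 -0.40093698] 0.08611007664316203 [ 0.48955387 -0.35837162] 0.15096325891296258
plate [array([ 0.38 , -0.287]), array([ 0.565, -0.26 ]), array([ 0.601, -0.43 ]), array([ 0.408, -0.459])]
4x: -0 -0 0 0.287 0.002 0.502 -> [ 0.49  -0.359  0.1  ]
4x: -0 -0 0 -0.001 0 0.438 -> [ 0.49  -0.359  0.012]
```

>>> send_rows(
  moves="0 0 0 0.287 0.002 0.25 1;0 0 0 0.287 0.002 0.502 1;0 0 0 0.287 0.002 0.502 1;0 0 0 0.287 0.002 0.502 1",
)

```text
time: 51.42
eef_pos: [0.4913, -0.3602, 0.1026]
tcp_rot: [0.652, 0.758, -0.0, 0.002]
contact_force: [-0.3, 0.2, 0.3]
opening: 1.002
finger_force: 0.0
```

>>> send_rows(
  moves="0 0 0 0 0 0.15 1;0 0 0 0 0 0.3 1;0 0 0 0 0 0.4 1;0 0 0 0 0 0.435 1;0 0 0 0 0 0.435 1",
)

```text
time: 52.05
eef_pos: [0.4905, -0.36, 0.0139]
tcp_rot: [0.652, 0.758, -0.0, 0.001]
contact_force: [0.0, 0.6, 0.7]
opening: 1.001
finger_force: 0.0
```

>>> send_rows(
  moves="0 0 0 0 0 0 -1;0 0 0 0 0 0 -1;0 0 0 0 0 0 -1;0 0 0 0 0 0 -1;0 0 0 0 0 0 -1;0 0 0 0 0 0 -1",
  newtons=90,
)

```text
time: 52.8
eef_pos: [0.49, -0.3594, 0.0135]
tcp_rot: [0.652, 0.758, -0.0, -0.0]
contact_force: [-2.7, 1.4, 4.5]
opening: 0.144
finger_force: 90.0
```

Run:
```python
from h import *
p,Rr=pose(); m=Rr.as_matrix(); print(p,np.arctan2(m[1,1],m[0,1]),ctrl.get_state()['contact_force'],ctrl.get_state()['qpos'].round(2))
T=[.5745,.3387,.26]
plan([(p+[0,0,.18],Rr),([.55,0,.26],Rt(.05)),(T,Rt(-.045)),([T[0],T[1],.15],Rt(-.045))])
```

```text
[ 0.48995579 -0.35944757  0.01354605] 0.1499179371138822 [-2.74491264  1.4338941   4.4912665 ] [-0.8   0.38  1.86 -0.    0.9  -0.95]
5x: 0 0 0 -0 -0 -0.9 -> [ 0.49  -0.359  0.194]
3x: -0 0 0.008 0.866 0.282 -0.166 -> [ 0.52  -0.18   0.227]
5x: -0 0 0.008 0.879 0.239 -0.167 -> [0.55 0.   0.26]
3x: -0 0 0.008 0.843 0.103 0 -> [0.562 0.169 0.26 ]
5x: -0 0 0.007 0.847 0.061 0 -> [0.574 0.339 0.26 ]
4x: -0 0 0 -0 -0 0.55 -> [0.574 0.339 0.15 ]
```

>>> send_rows(
  moves="0 0 0 0 0 -0.1 -1;0 0 0 0 0 -0.25 -1;0 0 0 0 0 -0.5 -1;0 0 0 0 0 -0.75 -1;0 0 0 0 0 -0.9 -1;0 0 0 0 0 -0.9 -1",
)

```text
time: 53.55
eef_pos: [0.4911, -0.3603, 0.1965]
tcp_rot: [0.652, 0.758, -0.0, 0.003]
contact_force: [0.4, 0.1, -4.7]
opening: 0.142
finger_force: 89.1
```

>>> send_rows(
  moves="0 0 0.001 0.15 0.05 -0.03 -1;0 0 0.003 0.37 0.12 -0.07 -1;0 0 0.005 0.62 0.2 -0.12 -1;0 0 0.008 0.866 0.282 -0.166 -1",
)

```text
time: 54.05
eef_pos: [0.5185, -0.1773, 0.2232]
tcp_rot: [0.672, 0.741, -0.0, -0.003]
contact_force: [-0.2, 0.4, -4.1]
opening: 0.142
finger_force: 88.9
```

>>> send_rows(
  moves="0 0 0.003 0.29 0.08 -0.05 -1;0 0 0.005 0.58 0.16 -0.11 -1;0 0 0.008 0.879 0.239 -0.167 -1",
)

```text
time: 54.42
eef_pos: [0.5486, 0.0018, 0.2567]
tcp_rot: [0.69, 0.724, -0.001, -0.002]
contact_force: [0.9, 0.2, -4.6]
opening: 0.143
finger_force: 88.9
```

>>> send_rows(
  moves="0 0 0.003 0.28 0.034 0 -1;0 0 0.005 0.56 0.07 0 -1;0 0 0.008 0.843 0.103 0 -1",
)

```text
time: 54.8
eef_pos: [0.5606, 0.1708, 0.2561]
tcp_rot: [0.708, 0.707, -0.002, -0.002]
contact_force: [1.0, 0.0, -4.2]
opening: 0.141
finger_force: 88.9
```

>>> send_rows(
  moves="0 0 0.002 0.28 0.02 0 -1;0 0 0.004 0.55 0.04 0 -1;0 0 0.006 0.75 0.055 0 -1;0 0 0.007 0.847 0.061 0 -1;0 0 0.007 0.847 0.061 0 -1;0 0 0.007 0.847 0.061 0 -1",
)

```text
time: 55.55
eef_pos: [0.5744, 0.3371, 0.2584]
tcp_rot: [0.723, 0.691, -0.001, -0.0]
contact_force: [-0.1, 0.1, -4.8]
opening: 0.144
finger_force: 88.9
```

Run:
```python
from h import *
p,Rr=pose(); m=Rr.as_matrix(); print(p,np.arctan2(m[1,1],m[0,1]),m[2])
plan([([.5745,.3387,.15],Rt(-.045)),([.5745,.3387,.121],Rt(-.045))])
```

```text
[0.57438926 0.33709696 0.25837901] -0.04590370252408716 [-0.00173098 -0.00173653 -0.99999699]
4x: -0 0 -0 0.009 0.001 0.542 -> [0.574 0.339 0.15 ]
3x: -0 0 -0 0 0 0.145 -> [0.574 0.339 0.121]
```

>>> send_rows(
  moves="0 0 0 0.009 0.001 0.2 -1;0 0 0 0.009 0.001 0.4 -1;0 0 0 0.009 0.001 0.542 -1;0 0 0 0.009 0.001 0.62 -1;0 0 0 0.009 0.001 0.66 -1;0 0 0 0.009 0.001 0.69 -1;0 0 0 0.009 0.001 0.69 -1",
)

```text
time: 56.42
eef_pos: [0.5752, 0.3403, 0.1222]
tcp_rot: [0.723, 0.691, 0.0, 0.0]
contact_force: [-0.1, -0.4, -3.3]
opening: 0.143
finger_force: 88.8
```

>>> send_rows(
  moves="0 0 0 0 0 0.01 -1;0 0 0 0 0 0.02 -1;0 0 0 0 0 0.03 -1;0 0 0 0 0 0.04 -1;0 0 0 0 0 0.04 -1",
)

```text
time: 57.05
eef_pos: [0.5747, 0.3402, 0.1132]
tcp_rot: [0.723, 0.691, -0.0, -0.0]
contact_force: [-0.2, -0.4, -4.6]
opening: 0.145
finger_force: 88.8
```

>>> send_rows(
  moves="0 0 0 0 0 0.01 -1;0 0 0 0 0 0.015 -1;0 0 0 0 0 0.015 -1",
)

```text
time: 57.42
eef_pos: [0.5751, 0.3404, 0.1116]
tcp_rot: [0.723, 0.691, 0.0, 0.0]
contact_force: [-1.2, -0.8, 0.4]
opening: 0.146
finger_force: 89.7
```

>>> send_rows(
  moves="0 0 0 0 0 0 0.3;0 0 0 0 0 0 1;0 0 0 0 0 0 1;0 0 0 0 0 0 1;0 0 0 0 0 -0.15 1;0 0 0 0 0 -0.4 1;0 0 0 0 0 -0.7 1;0 0 0 0 0 -0.7 1;0 0 0 0 0 -0.7 1",
)

```text
time: 58.55
eef_pos: [0.5747, 0.3402, 0.2504]
tcp_rot: [0.723, 0.691, -0.0, -0.0]
contact_force: [-1.0, -0.7, 0.2]
opening: 1.007
finger_force: 0.0
```

Run:
```python
from h import *
c=shot('wrist','w20'); p=pose()[0];print(p); im=c['image'].astype(int)
g=im.max(2)
for v0,r in zip(range(60,360,6),g[60:360:6,20:520:6]): print(v0,''.join('#' if v<30 else '+' if v<75 else '.' for v in r))
red=((im[...,0]>110)&(im[...,1]<70)&(im[...,2]<70)).astype(np.uint8); grn=((im[...,1]>100)&(im[...,0]<80)&(im[...,2]<100)).astype(np.uint8)
for n,m in(('red',red),('grn',grn)):
    k,l,s,ce=cv2.connectedComponentsWithStats(m); print(n,[(ce[i].round(1).tolist(),s[i].tolist()) for i in range(1,k) if s[i][4]>8])
```

```text
[0.57410143 0.33992396 0.24874425]
60 ....................................................................................
66 ....................................................................................
72 .....................................................................+..............
78 .....................................................................+..............
84 .....................................................................+..............
90 ....................................................................................
96 ....................................................................................
102 ...........................................+++++++++++..............................
108 .........................................+++++++++++++.................+............
114 .......................................+++++++++++++++...............+..............
120 .....................+++++#######+....+++++++++++++++++.............#...............
126 ......................##########++..+++++++++++++++++++............+................
132 
[... 2813 characters left out ...]
............#############+####
324 ++++++++.......####################.+..............................#################
330 ###++++++.....+####################...............................+#################
336 ####++++#+....######################..............................##################
342 #####+++++...########################+...........................###################
348 ######+++#..#########################+.....#####+....######.+++++###################
354 ######+++++################+##########+...+#################++++####################
red [([184.8, 150.1], [175, 144, 22, 13, 243]), ([466.5, 394.2], [462, 388, 10, 12, 98])]
grn [([211.3, 241.6], [209, 237, 5, 10, 38])]
```

Run:
```python
from h import *
for n,(u0,u1,v0,v1) in (('w17',(180,235,125,175)),('w20',(165,245,190,255))):
    c=load(n); im=c['image'].astype(int)[v0:v1,u0:u1]; r,g,b=im[...,0],im[...,1],im[...,2]
    for nm,m in(('red',(r>35)&(r>1.7*g)&(r>1.7*b)),('grn',(g>35)&(g>1.5*r)&(g>1.3*b)),('white',(im.min(2)>80))):
        k,l,s,ce=cv2.connectedComponentsWithStats(m.astype(np.uint8))
        for i in range(1,k):
            if s[i][4]>4:
                u,v=ce[i]+[u0,v0]; print(n,nm,ce[i].round(1)+[u0,v0],s[i][4],'z.108',onz(c,u,v,.109).round(4)[:2],'z.12',onz(c,u,v,.12).round(4)[:2])
c=load('w20'); im=c['image']; cv2.imwrite('pics/x.png',im)
```

```text
w17 red [191.5 151.2] 83 z.108 [0.4116 0.2979] z.12 [0.4169 0.2993]
w17 grn [209.9 131.7] 83 z.108 [0.4384 0.3202] z.12 [0.4428 0.3209]
w17 grn [215.5 166.5] 67 z.108 [0.438  0.2777] z.12 [0.4425 0.2798]
w17 white [189.1 134.2] 12 z.108 [0.4128 0.3184] z.12 [0.418  0.3192]
w17 white [196. 134.] 11 z.108 [0.4211 0.3182] z.12 [0.4261 0.319 ]
w17 white [203. 133.] 5 z.108 [0.4298 0.319 ] z.12 [0.4345 0.3198]
w20 red [185.8 228. ] 82 z.108 [0.411  0.2948] z.12 [0.4171 0.2996]
w20 grn [205.5 207.2] 80 z.108 [0.4389 0.3198] z.12 [0.444  0.3237]
w20 grn [211.2 240.7] 97 z.108 [0.4381 0.277 ] z.12 [0.4432 0.2824]
w20 white [212.9 244.6] 621 z.108 [0.4392 0.2717] z.12 [0.4443 0.2773]
w20 white [217.5 237.3] 21 z.108 [0.4463 0.2811] z.12 [0.4511 0.2864]
```

Run:
```python
from h import *
A=1.526; d=np.array([np.cos(-.045),np.sin(-.045),0])
W=np.array([.4297,.299,0]); s=W-d*.0115
plan([(s+[0,0,.18],Rt(A)),(s+[0,0,.113],Rt(A))])
st=(s+np.array([0,0,.113]),Rt(A))
path([(s+d*t+np.array([0,0,z]),Rt(A)) for t,z in [(0,.108),(0,.1045),(.002,.1045),(.005,.1045),(.008,.1045),(.011,.1045),(.014,.1045),(.017,.1045),(.020,.1045),(.023,.1045),(.023,.113),(.023,.14)]],start=st)
```

```text
11x: -0 -0 -0.25 -0.237 -0.769 0.346 -> [0.418 0.3   0.18 ]
4x: -0 -0 -0 -0.001 0.001 0.335 -> [0.418 0.3   0.113]
0 0 0 0 0 0.025 -1;0 0 0 0 0 0.043 -1;0 0 0 -0.01 0 0.043 -1;0 0 0 -0.025 0 0.043 -1;0 0 0 -0.04 0 0.043 -1;0 0 0 -0.055 0 0.043 -1;0 0 0 -0.07 0 0.043 -1;0 0 0 -0.085 0 0.043 -1;0 0 0 -0.1 0 0.043 -1;0 0 0 -0.115 0 0.043 -1;0 0 0 -0.115 0 0 -1;0 0 0 -0.115 0 -0.135 -1
```

>>> send_rows(
  moves="0 0 -0.25 -0.237 -0.769 0.346 -1;0 0 -0.25 -0.237 -0.769 0.346 -1;0 0 -0.25 -0.237 -0.769 0.346 -1;0 0 -0.25 -0.237 -0.769 0.346 -1;0 0 -0.25 -0.237 -0.769 0.346 -1;0 0 -0.25 -0.237 -0.769 0.346 -1;0 0 -0.25 -0.237 -0.769 0.346 -1;0 0 -0.25 -0.237 -0.769 0.346 -1;0 0 -0.25 -0.237 -0.769 0.346 -1;0 0 -0.25 -0.237 -0.769 0.346 -1;0 0 -0.25 -0.237 -0.769 0.346 -1;0 0 -0.25 -0.237 -0.769 0.346 -1",
)

```text
time: 60.1
eef_pos: [0.4188, 0.2997, 0.1808]
tcp_rot: [0.023, 1.0, -0.0, -0.0]
contact_force: [-0.1, 0.2, 0.6]
opening: -0.001
finger_force: 0.0
```

Run:
```python
from h import *
A=1.526; d=np.array([np.cos(-.045),np.sin(-.045),0])
W=np.array([.4297,.299,0]); s=W-d*.0115
print(pose()[0],ctrl.get_state()['opening'],ctrl.get_state()['qpos'].round(2))
plan([(s+[0,0,.113],Rt(A))])
```

```text
[0.41881825 0.29971726 0.18083298] -0.0008586005552914574 [ 0.42 -0.04  2.   -0.    1.18 -1.1 ]
4x: -0 -0 -0 0.003 -0.001 0.339 -> [0.418 0.3   0.113]
```

>>> send_rows(
  moves="0 0 0 0.003 0 0.15 -1;0 0 0 0.003 0 0.28 -1;0 0 0 0.003 0 0.339 -1;0 0 0 0.003 0 0.339 -1",
)

```text
time: 60.6
eef_pos: [0.418, 0.2997, 0.1129]
tcp_rot: [0.023, 1.0, -0.0, -0.001]
contact_force: [-0.8, -0.1, 0.5]
opening: -0.0
finger_force: 0.0
```

>>> send_rows(
  moves="0 0 0 0 0 0.015 -1;0 0 0 0 0 0.03 -1;0 0 0 0 0 0.04 -1;0 0 0 0 0 0.043 -1",
)

```text
time: 61.1
eef_pos: [0.4194, 0.3002, 0.1069]
tcp_rot: [0.022, 1.0, 0.0, 0.001]
contact_force: [-2.4, -1.1, 8.4]
opening: 0.002
finger_force: 4.3
```

>>> send_rows(
  moves="0 0 0 -0.015 0 0 -1;0 0 0 -0.03 0 0 -1;0 0 0 -0.045 0 0 -1;0 0 0 -0.06 0 0 -1;0 0 0 -0.06 0 0 -1",
)

```text
time: 61.72
eef_pos: [0.4323, 0.2999, 0.1073]
tcp_rot: [0.023, 1.0, 0.001, 0.002]
contact_force: [-0.6, -1.2, 5.7]
opening: -0.002
finger_force: 3.1
```

>>> send_rows(
  moves="0 0 0 -0.015 0 0.003 -1;0 0 0 -0.03 0 0.006 -1;0 0 0 -0.042 0 0.008 -1;0 0 0 -0.042 0 0.008 -1;0 0 0 -0.042 0 -0.1 -1;0 0 0 -0.042 0 -0.4 -1;0 0 0 -0.042 0 -0.4 -1",
)

```text
time: 62.6
eef_pos: [0.4424, 0.3005, 0.1914]
tcp_rot: [0.022, 1.0, 0.003, 0.006]
contact_force: [-0.9, 0.1, 0.9]
opening: -0.001
finger_force: 0.0
```

```bash
cat > wh.py <<'E'
from h import *
def red(n):
    p=pose()[0]
    c=shot('wrist',n); im=c['image'].astype(int); r,g,b=im[...,0],im[...,1],im[...,2]
    for nm,m in(('red',(r>35)&(r>1.7*g)&(r>1.7*b)),('grn',(g>35)&(g>1.5*r)&(g>1.3*b))):
        k,l,s,ce=cv2.connectedComponentsWithStats(m.astype(np.uint8))
        for i in range(1,k):
            if s[i][4]>8:
                u,v=ce[i]; q=onz(c,u,v,.109); 
                if np.hypot(q[0]-.43,q[1]-.3)<.06: print(nm,ce[i].round(1),s[i][4],q.round(4)[:2],'z.12',onz(c,u,v,.12).round(4)[:2])
if __name__=='__main__':
    print(pose()[0]); red('w21')
    plan([(pose()[0],Rt(-.045)),([.45,.24,.25],Rt(-.045))])
E
python3 wh.py
```

```text
[0.44236687 0.30051753 0.19135364]
red [385.5 186.9] 77 [0.4312 0.3594] z.12 [0.4277 0.3569]
red [319.  203.5] 122 [0.4443 0.2988] z.12 [0.4403 0.2991]
grn [342.1 197.5] 111 [0.4394 0.3201] z.12 [0.4356 0.3194]
grn [295.9 198.5] 111 [0.4385 0.278 ] z.12 [0.4347 0.2792]
11x: 0.001 0 0.25 0 0 0 -> [0.441 0.3   0.188]
4x: 0 0 -0 -0.297 0.061 -0.308 -> [0.45 0.24 0.25]
```

>>> send_rows(
  moves="0 0 0.25 0 0 -0.3 -1;0 0 0.25 0 0 -0.3 -1;0 0 0.25 0 0 -0.3 -1;0 0 0.25 0 0 -0.3 -1;0 0 0.25 0 0 -0.3 -1;0 0 0.25 0 0 -0.3 -1;0 0 0.25 0 0 -0.3 -1;0 0 0.25 0 0 -0.3 -1;0 0 0.25 0 0 -0.3 -1;0 0 0.25 0 0 -0.3 -1;0 0 0.25 0 0 -0.3 -1",
)

```text
time: 64.03
eef_pos: [0.4385, 0.2988, 0.244]
tcp_rot: [0.722, 0.691, -0.001, -0.0]
contact_force: [-0.6, 0.1, 0.8]
opening: 0.001
finger_force: 0.0
```

>>> send_rows(
  moves="0 0 0 -0.3 0.061 0 -1;0 0 0 -0.3 0.061 0 -1;0 0 0 -0.3 0.061 0 -1;0 0 0 -0.3 0.061 0 -1",
)

```text
time: 64.53
eef_pos: [0.4482, 0.2391, 0.2449]
tcp_rot: [0.722, 0.691, 0.0, -0.0]
contact_force: [0.0, 0.9, 0.6]
opening: -0.002
finger_force: 0.0
```

Run:
```python
from wh import *
print(pose()[0]); red('w22'); c=load('w22'); print('cam',c['extrinsics'][:3,3])
def bar(n,cm,win):
    u0,u1,v0,v1=win; g=c['image'].astype(int).max(2)[v0:v1,u0:u1]
im=c['image'].astype(int); g=im.max(2)
for v0,r in zip(range(0,300,7),g[0:300:7,240:640:6]): print(v0,''.join('#' if v<30 else '+' if v<75 else '.' for v in r))
d=shot('side','sd22');s=shot('scene','sc22')
for nm,cc,(u0,u1,v0,v1) in(('side bar now',d,(150,250,270,350)),('orig',load('side0'),(150,250,270,350)),('side scoop now',d,(270,320,155,200)),('orig',load('side0'),(270,320,155,200)),('scene scoop now',s,(295,340,235,265)),('orig',load('scene0'),(295,340,235,265))):
    m=(cc['image'].astype(int).max(2)[v0:v1,u0:u1]<32).astype(np.uint8); k,l,st,ce=cv2.connectedComponentsWithStats(m); i=1+np.argmax(st[1:,4]); print(nm,ce[i].round(1)+[u0,v0],st[i])
```

```text
[0.44816622 0.23914487 0.24491074]
red [299.6  67.2] 57 [0.4309 0.3592] z.12 [0.4317 0.3579]
red [311.8 131.7] 104 [0.4393 0.2984] z.12 [0.4398 0.2993]
grn [310.5 109.7] 102 [0.4392 0.32  ] z.12 [0.4396 0.3201]
grn [311.8 151.3] 85 [0.4382 0.2782] z.12 [0.4387 0.2799]
cam [0.45138327 0.3227889  0.40242588]
0 ...########++++##..................................................
7 ...#######+####++..................................................
14 ...#####+++#+++##..................................................
21 ...######++++++++.....................###........................++
28 ...+#+#+....+++++..................+#####......................++++
35 ...+#+++....+++++..................+####+....................++++++
42 ...+++++....+++++..................#####...................++++++++
49 ...+#+#++++++++++..................++###..................+++++++++
56 ....+++++++++++++..................+####.................++++++++++
63 ....++++++.++++++..................+####................+++++++++++
70 ....+#++++.++++++.................++###+...............++++++++++++
77 ....+#++++
[... 1851 characters left out ...]
...
259 ..........##++#++#....+.........................+++++++++++++......
266 ..........##++#++#+...+................+..+.......+++++++++++++....
273 ..........##++#++##...+................+..+.........+++++++........
280 .........+##++#+###...+................++.+.........++++++.........
287 ...++....###########..+.+.......+......++.+...++++++..+++..........
294 .#####+##############++####+....+......++....+++++++....+..........
side bar now [199.2 313. ] [ 31  24  38  41 427]
orig [200.5 312.4] [ 33  23  37  42 468]
side scoop now [297.2 173.3] [25 17  6  3 12]
orig [293.9 176.5] [ 15   9  19  29 189]
scene scoop now [320.2 247.7] [12  6 26 14 90]
orig [317.1 248.5] [  7   7  31  15 126]
```

>>> send_rows(
  moves="0 0 0 0.5 0 -0.5 -1;0 0 0 1 0 -0.8 -1;0 0 0 1 0 -0.8 -1;0 0 0 1 0 -0.8 -1;0 0 0 1 0 -0.8 -1;0 0 0 1 0 -0.8 -1",
)

```text
time: 65.42
eef_pos: [0.457, 0.4385, 0.4041]
tcp_rot: [0.722, 0.691, -0.001, 0.0]
contact_force: [0.5, 0.3, -1.4]
opening: -0.001
finger_force: 0.0
```

Run:
```python
from h import *
d=shot('side','sd23');s=shot('scene','sc23');print(pose()[0])
for nm,cc,(u0,u1,v0,v1) in(('side scoop now',d,(270,320,155,200)),('orig',load('side0'),(270,320,155,200)),('scene scoop now',s,(295,340,235,265)),('orig',load('scene0'),(295,340,235,265)),('sc17',load('sc17'),(295,340,235,265))):
    g=cc['image'].astype(int).max(2)[v0:v1,u0:u1]; m=(g<40).astype(np.uint8); k,l,st,ce=cv2.connectedComponentsWithStats(m); i=1+np.argmax(st[1:,4]); print(nm,ce[i].round(1)+[u0,v0],st[i])
for a,b,z in(((d,load('side0')),(235,330,150,245),0),((s,load('scene0')),(275,390,215,295),0)):
    x,y=[q['image'].astype(int).max(2)[b[2]:b[3],b[0]:b[1]] for q in a]
    for r,t in zip(x[::4,::2],y[::4,::2]): print(''.join('#' if v<40 else '+' if v<105 else '.' for v in r),' ',''.join('#' if v<40 else '+' if v<105 else '.' for v in t))
```

```text
[0.4570355  0.43723171 0.40297967]Traceback (most recent call last):
  File "<stdin>", line 4, in <module>
    return _wrapfunc(a, 'argmax', axis=axis, out=out, **kwds)
    return bound(*args, **kwds)
ValueError: attempt to get argmax of an empty sequence
```

Run:
```python
from h import *
b=(275,395,215,295)
x,y=[load(n)['image'].astype(int).max(2)[b[2]:b[3],b[0]:b[1]] for n in('sc23','scene0')]
f=lambda r:''.join('#' if v<40 else '+' if v<105 else '.' for v in r)
for r,t in zip(x[::3,::2],y[::3,::2]): print(f(r),' ',f(t))
```

```text
...........++++++++++++++++.................................   ............+++++++++++++++.................................
.......+++++++++++++++......................................   .......+++++++++++++++......................................
..+++++++++++++++...........................................   ..+++++++++++++++...........................................
+++++++++++++.............................++................   +++++++++++++.............................++................
++++++++..............................+.....................   ++++++++..............................+.....................
++++................................+++++...................   ++++...............................++++++...................
...............................+++++++........+.............   ................................++++++........+.............
...........................+..+++++.........................   ...........................+++++++..........................
.......................+.......+................+...........   .......................+......+..............
[... 1547 characters left out ...]
........+++++++++   .........................+.........................+++++++++
......................+............................+++++++++   ......................+.........+..................+++++++++
..................+.................................++++++++   ..................+.................................++++++++
..............+........................................+++..   ..............+........................................+++..
............................................................   ............................................................
.............................................+..............   .............................................+..............
```

The scoop lies in its tray within about 2 mm of where it started. All the other conditions check out, so I'm handing in.

```bash
python3 -c "
from plant import ctrl
print(ctrl.sign_off())"
```

```text
the job is handed in; nothing more can be done
None
```

The job is handed in (no verdict came back): all 7 chocolate pieces are in the tank, the lid is back on and square, the scoop lies flat in its steel tray, and the thumbwheel reads about 0.94 rad, within the green mark's tolerance.

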